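# Load the filter stack and clamp it

## Robot

A 6-joint arm with a two-finger parallel gripper is mounted at the origin on a cart in front of the work surface, level with it; the furniture and walls round the work are solid. World frame = base frame: x ahead of the robot, y to its left, z up, the work surface at z = 0. Lengths are in mm, angles in rad, forces in N, time in s.
With the tool pointing down it reaches from about 350 to 775 mm from the base axis. Payload 7.3 kg.
Tool frame: the origin (TCP) lies between the finger pads; the fingertips stand 25 mm ahead of it and the grasp point (between the pads) lies 6 mm ahead of it; z points along the fingers, y is the line along which they close (so a half turn about z gives the same grasp; the last joint's range is limited). The gripper opens to 92 mm and grips with 3 to 60 N. Pads are 19 mm wide; open, the fingers measure 130 mm over their backs; the gripper's body (75 mm by 190 mm) begins 47 mm behind the grasp point.
Start: joints at [-1.441, 0.342, 1.524, -0, 1.275, -0.146], TCP at [142.988, -505.17, 251.741] pointing down, gripper open.
Joint ranges: [-2.53, 2.53], [-0.77, 2.02], [0.04, 2.7], [-1, 4.14], [0.28, 2.66], [-3.11, 3.11]. Speed limits (rad/s): [2.57, 2.57, 3.14, 3.14, 3.14, 3.14].

## Interface

Orientations are given as [roll, pitch, yaw] about the fixed x, y, z axes, in that order (R = Rz(yaw) Ry(pitch) Rx(roll)).
In Python, from plant import bot gives the robot as it stands.
- The arm moves only by the tool play_rows, never from a script. Its argument "commands" is a list of rows, each an object of numbers: "x", "y", "z": the shift along the tool's x, y, z in m; "twist": the turn about the tool's z in degrees. In form: [{"x": .., "y": .., "z": .., "twist": ..}, ...]. A call has exactly 8 rows; each row is the pose to reach, as a shift and turn from the pose commanded when the call began, along the tool's axes at that moment; what a row does not reach only later rows make up. A row lasts 1/10 s, in which the tool goes at most 50 mm and 8.59 degrees, less where a joint would pass 70% of its speed; a pose out of reach is approached as far as the arm can. A call with a gripper value outside its range is refused whole. "jaw" is the closure, from 0 (fully open) to 1 (shut), set as the call begins (left out, the last holds). The fingers move at their own pace and stop on an object; the grip force is fixed at half the most. Time passes only in rows, so rows that repeat a pose let the fingers close, or fill a call up. It gives the time, the measured TCP pose, the force, the opening and the grip force at its end, in the units of the state.
- bot.get_obs(): the state, without advancing time (a new reading comes with each control period).
- bot.capture(name): name is "side" or "top" or "wrist"; returns a dict with "pixels" (480x640x3 uint8, red, green, blue), "fx", "fy", "cx", "cy" (pixels), "k1" (the pictures are not rectified: a ray, as slopes to the right and down, at radius r is drawn at 1 + k1 r^2 times it, then the intrinsics apply), "eye" and "rotation" of the camera in the world. Camera axes: x right, y down, z forward; pixel columns grow to the right and rows downward; lengths in mm; the calibration is good to about 2 mm. A picture is of the moment at which its call begins. There is no depth.
- bot.close_job(): hands the job in; it is judged then, once.
The state is a dict: "time": time; "joint_positions": joint angles; "dq": joint speeds; "tau": joint torques, N m; "tool_pos": TCP position; "tcp_rot": TCP orientation; "contact_force": force on the tool from outside, world axes, zero at the start; "moment": the same for the moment, N m; "grip_width": finger opening in mm; "finger_force": force on a finger pad.
Only numpy, scipy, OpenCV 4.12 (cv2) and the standard library are available. Lean on these libraries where they do the work, as an engineer would, in place of code of your own. Each camera call takes 0.05 s, during which the arm holds its last target. There are 200 camera calls.

## Task

Fit the scanner's filter stack: lift the latch bar of the clamp fixture out of its catch and swing the bridge clear, drop every filter glass lying on the turntable flat into the round cell, one on top of the other, then swing the bridge back, lift the latch bar over the low prong and let it drop into the catch. Then screw the brass retaining ring down clockwise until it is snug on the top glass, and leave the tools and parts lying around where they are.

Things in the scene. Friction and masses are not known exactly. Their poses are not given: they have to be found in the camera images.
- fixture: aluminium clamp fixture fixed to the turntable, 74 mm (its x) by 205 mm (its y), base plate 8 mm thick. Origin under the axis of the round cell, on the turntable; z up. Along its y: hinge post at +75 mm (height 52 mm), cell at 0, catch at -75 mm. The bridge opens toward the fixture's +x
- cell_floor (a point): centre of the cell's floor, 8 mm above the turntable. The cell is an open cylinder, bore 50 mm, outside 62 mm, its rim 25 mm above this floor (holds three glasses)
- bridge_hinge (a point): on the vertical axis of the bridge hinge, 42 mm above the turntable, 75 mm from the cell axis
- bridge (a joint): bridge angle: 0 = shut (ring exactly over the cell), grows as it swings open, counter-clockwise from above, to 1.5 rad; stays where it is left (about 0.08 N m of friction). The bridge is a plate 46 mm wide, its top 46 mm and underside 38 mm above the turntable, with the ring 75 mm and the latch tab 178 mm from the hinge axis
- latch (a joint): lift angle of the steel latch bar about its pivot at the end of the bridge, 109 mm from the hinge axis: 0 = level (down), grows to 0.7 as the tab is lifted; it falls back by its own weight (50 g). The bar is 10 mm square, its underside 37 mm above the turntable when level
- latch_tab (a point): grip point on the upright thumb tab at the end of the latch bar, 69 mm beyond the pivot and 24 mm above the bar's middle: tab 10 mm thick (across the bar), 22 mm along the bar, its top 10 mm above this point; pinch it from above across its thickness
- catch_mouth (a point): centre of the catch, 75 mm from the cell axis, on the line of the bar when shut (150 mm from the hinge axis), at the height of the underside of the level bar. Two prongs, each 6 mm thick and 12 mm along the bar, leave a 20 mm gap for the 10 mm bar: the low prong on the opening side stands 9 mm above the level bar's underside (the bar clears it at a lift of about 0.27 rad), the tall one on the other side 25 mm
- ring (a joint): turn of the retaining ring: 0 = fully up, grows clockwise from above to 7.3 rad; it travels down 12 mm per full turn (1.91 mm per rad) and stays where it is left (friction about 0.05 N m). It stops when its nose meets the glass: at about 2.1 rad on three glasses, 6.3 rad on two
- ring_head (a point): middle of the ring's knurled brass head, on its axis: head 44 mm across and 16 mm high, the underside of the head 16 mm above the bridge plate when fully up and 4 mm when 12 mm down. It is carried by the bridge and follows it. Grip it across the diameter from above. The nose below is 40 mm across; fully up, its end stands 3 mm above the rim of the cell, so the bridge is swung with the ring up
- glass_1: filter glass in an aluminium rim: a flat disc 46 mm across and 8 mm thick, 35 g, lying flat on the turntable; the same on both faces. Origin at its centre (4 mm above what it lies on), z along its axis. All glasses are alike. May be absent
- glass_2: filter glass in an aluminium rim: a flat disc 46 mm across and 8 mm thick, 35 g, lying flat on the turntable; the same on both faces. Origin at its centre (4 mm above what it lies on), z along its axis. All glasses are alike. May be absent
- glass_3: filter glass in an aluminium rim: a flat disc 46 mm across and 8 mm thick, 35 g, lying flat on the turntable; the same on both faces. Origin at its centre (4 mm above what it lies on), z along its axis. All glasses are alike. May be absent
- sample_dish: bystander: white ceramic puck, 100 mm across, 30 mm high; origin under its centre
- air_blower: bystander: rubber dust blower, bulb 50 mm across, 105 mm high; origin under its centre
- hex_key: bystander: hexagon key, 90 x 33 x 9 mm, lying flat; origin under its centre
- gear: bystander: steel spur gear, 50 mm across, 16 mm high; origin under its centre
Mind the look-alikes: they are no part of the job. What is shaped like the glass_2 but brown is not meant. Leave any blue look-alike of the glass_1 alone.

How it is judged:
By the outcome, as a careful person would: the job done as asked, in the order asked, and still so for the second after the job is handed in, with the robot touching nothing.
Of glass_1, glass_2, glass_3 only 2 to 3 are there at a start; the rules pass over those that are not, and their reading is None.
At some moment in a run one of glass_1, glass_2, glass_3 may be knocked a few centimetres aside while the robot is not near it.
Once in a run the grip may slacken for a moment while it holds something.
It also fails if it takes over 208 s, if anything falls off the work surface, if the arm or the gripper's body presses on something with over 40 N, if the wrist force passes 120 N, or if a joint passes its speed limit or range.

## Working session

There is one attempt and no reset: what is moved stays moved. The work goes in short steps, Python scripts to look and compute and a tool call to move; the robot and the scene stay as the last step left them, time stands still between calls to the robot, and variables do not carry over. Pictures are saved under pics/ and viewed, at most 14 in all, crops included, and the job is handed in when it is done.

Besides the shell and the picture viewer there is one more tool, called after "Emit:" as name(argument=value, ...) on one line, values as JSON. play_rows: Moves the arm, as the interface text tells. Its arguments: {"type":"object","properties":{"commands":{"type":"array"},"jaw":{"type":"number"}},"required":["commands"]}

```bash
ls; mkdir -p pics; cat > h.py <<'E'
import numpy as np, cv2
from plant import bot
def cap(n,save=None):
    c=bot.capture(n); 
    if save: cv2.imwrite('pics/'+save+'.png',c['pixels'][:,:,::-1])
    return c
def ray(c,u,v):
    x=(u-c['cx'])/c['fx'];y=(v-c['cy'])/c['fy'];k=c['k1'];a,b=x,y
    for _ in range(20):
        s=1+k*(a*a+b*b);a,b=x/s,y/s
    d=np.array(c['rotation'])@np.array([a,b,1.]);return np.array(c['eye'],float),d
def pl(c,u,v,z):
    e,d=ray(c,u,v);return (e+d*(z-e[2])/d[2])
def px(c,p):
    q=np.array(c['rotation']).T@(np.array(p,float)-np.array(c['eye']));a,b=q[0]/q[2],q[1]/q[2];s=1+c['k1']*(a*a+b*b)
    return np.array([c['cx']+c['fx']*a*s,c['cy']+c['fy']*b*s])
E
python3 - <<'E'
from h import *
for n in('side','top','wrist'):
    c=cap(n,n+'0');print(n,np.array(c['eye']),np.array(c['rotation']).round(3).tolist(),c['fx'],c['k1'])
print(bot.get_obs())
E
```

```text
pics
side [ 518.33584995 -592.67563062  823.14719423] [-2.428, 0.002, -0.096] 460.78587744810267 0.003364713748701015
top [390.02462008  48.57229805 908.27495667] [-2.906, 0.006, -1.586] 446.6006570868238 -0.014987114662588697
wrist [ 204.67147095 -486.90061289  384.6185247 ] [2.895, 0.003, -1.295] 370.38127656758957 -0.0033894816611581887
{'time': 0.15, 'joint_positions': array([-1.44102108e+00,  3.42555039e-01,  1.52479124e+00,  5.78218588e-06,
        1.27541709e+00, -1.46007516e-01]), 'dq': array([-0.00093092, -0.00116723, -0.00396868,  0.00233389, -0.00116929,
       -0.00079583]), 'tau': array([ 1.78123202e-03, -4.31470478e+01, -2.44352889e+01,  7.17748725e-02,
        5.37274021e-02, -8.76837657e-05]), 'tool_pos': array([ 142.94031711, -504.87648799,  251.2107845 ]), 'tcp_rot': array([-3.14043520e+00, -1.75796871e-04,  2.75780970e-01]), 'contact_force': array([-0.37191121, -0.15388379,  0.29231862]), 'moment': array([-0.02286769, -0.00792454,  0.00888368]), 'finger_force': 0.0, 'grip_width': 91.55141205340593}
```

View pics/top0.png

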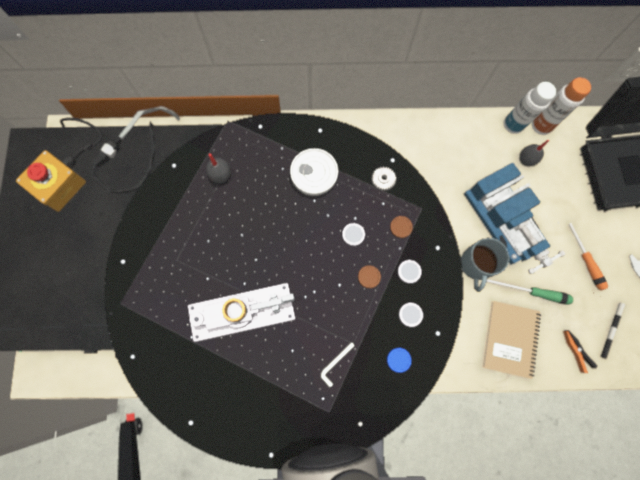

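View pics/side0.png

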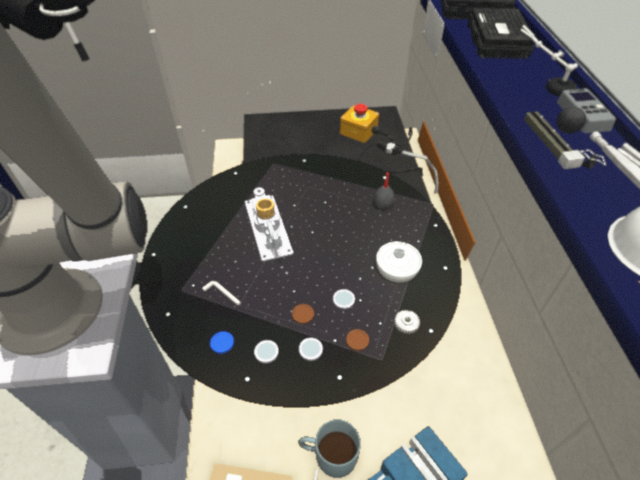

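```bash
cat > h.py <<'E'
import numpy as np, cv2
from scipy.spatial.transform import Rotation as Ro
from plant import bot
def cap(n,save=None):
    c=bot.capture(n); c['R']=Ro.from_euler('xyz',c['rotation']).as_matrix(); c['eye']=np.array(c['eye'],float)
    if save: cv2.imwrite('pics/'+save+'.png',c['pixels'][:,:,::-1])
    return c
def pl(c,u,v,z):
    x=(u-c['cx'])/c['fx'];y=(v-c['cy'])/c['fy'];a,b=x,y
    for _ in range(20):
        s=1+c['k1']*(a*a+b*b);a,b=x/s,y/s
    d=c['R']@np.array([a,b,1.]);return c['eye']+d*(z-c['eye'][2])/d[2]
def px(c,p):
    q=c['R'].T@(np.array(p,float)-c['eye']);a,b=q[0]/q[2],q[1]/q[2];s=1+c['k1']*(a*a+b*b)
    return np.array([c['cx']+c['fx']*a*s,c['cy']+c['fy']*b*s])
def blobs(m,lo,hi):
    n,l,s,ce=cv2.connectedComponentsWithStats(m.astype(np.uint8))
    return [(ce[i],s[i]) for i in range(1,n) if lo<s[i][4]<hi]
E
python3 - <<'E'
from h import *
C={}
for n in('side','top'):
    c=C[n]=cap(n); hsv=cv2.cvtColor(c['pixels'],cv2.COLOR_RGB2HSV)
    m=(hsv[...,2]>120)
    if n=='top': m[:,450:]=0
    else: m[:,450:]=0;m[400:]=0;m[:150]=0;m[:,:190]=0
    m=cv2.morphologyEx(m.astype(np.uint8),cv2.MORPH_OPEN,np.ones((3,3)))
    for ce,s in blobs(m,100,6000):
        print(n,ce.round(1),s,pl(c,*ce,8).round(1))
    o=(hsv[...,0]>12)&(hsv[...,0]<32)&(hsv[...,1]>110)&(hsv[...,2]>90)
    for ce,s in blobs(o,40,800):
        print(n,'brass',ce.round(1),s,pl(c,*ce,78).round(1))
    if n=='top':
        k=blobs(m,2000,6000)
        lab=cv2.connectedComponents(m)[1]
        for ce,s in k:
            pts=np.argwhere(lab==lab[int(s[1]+s[3]//2),int(s[0]+s[2]//2)])[:,::-1].astype(np.float32)
            b=cv2.boxPoints(cv2.minAreaRect(pts)); print('box',b.round(1).tolist(),[pl(c,*p,8)[:2].round(1).tolist() for p in b])
t=C['top']['pixels'];s=C['side']['pixels']
f=lambda im,y,x,h,w,k:cv2.resize(im[y:y+h,x:x+w],None,fx=k,fy=k,interpolation=cv2.INTER_CUBIC)
a=np.hstack([f(t,270,180,75,130,3),f(s,180,235,75,130,3)])
b=np.hstack([f(t,160,330,220,130,3)[:,:390],f(s,270,200,110,195,2) if 0 else cv2.copyMakeBorder(f(s,270,200,110,195,2),0,440,0,0,cv2.BORDER_CONSTANT)])
b=cv2.resize(np.hstack([b]),(780,370)) if 0 else b[:, :780]
cv2.imwrite('pics/crop1.png',cv2.resize(np.vstack([a,b])[...,::-1],(533*1,600)) if 0 else np.vstack([a,cv2.resize(b,None,fx=.55,fy=.55,interpolation=cv2.INTER_AREA)[:, :429] if 0 else b[:375]])[...,::-1])
E
```

```text
side [211.9 163.1] [ 190  150   54   38 1347] [316.4 447.9   8. ]
side [429.1 183.2] [403 150  47  77 771] [896.4 306.4   8. ]
side [444.3 161.4] [436 150  14  31 274] [961.4 391.8   8. ]
side [267.5 225.9] [ 245  187   48   74 2113] [465.1 191.6   8. ]
side [398.5 260.5] [ 376  241   47   41 1478] [760.4  53.1   8. ]
side [221.7 290.6] [203 281  37  24 226] [362.    7.5   8. ]
side [343.6 298.2] [333 289  22  20 354] [622.  -37.9   8. ]
side [302.6 313. ] [292 304  22  19 316] [532.2 -66.4   8. ]
side [406.8 320.6] [395 310  25  22 444] [ 744.2 -105.7    8. ]
side [357.3 339. ] [347 329  22  20 353] [ 636.5 -137.9    8. ]
side [421.4 378. ] [ 357  328   93   72 2686] [ 743.9 -231.4    8. ]
side [221.5 341.7] [210 331  24  22 425] [ 367.  -117.9    8. ]
side [310.4 348.3] [299 337  24  23 440] [ 541.7 -149.5    8. ]
side [266.  350.8] [254 340  25  23 453] [ 454.5 -146.6    8. ]
side [207.5 392.6] [192 380  43  20 473] [ 345.8 -221.4    8. ]
side brass [264.9 208. ] [257 199  17  19 266] [464.8 181.7  78. ]
top [430.8  39.1] [ 407   10   43   52 1597] [1087.8 -235.3    8. ]
top [79.5
[... 892 characters left out ...]
33  44 325] [360.8   9.2   8. ]
top [398.9 359.7] [387 348  25  25 495] [ 366.7 -116.5    8. ]
top [421.7 437.8] [ 374  361   76  119 4965] [ 223.8 -151.     8. ]
top [331.7 471.7] [285 458  91  22 690] [167.8  19.7   8. ]
top brass [581.   85.4] [574  79  16  14 136] [ 917.  -519.7   78. ]
top brass [227.3 306.7] [224 300  13  18  51] [468.3 208.   78. ]
box [[183.60000610351562, 304.79998779296875], [290.1000061035156, 281.1000061035156], [298.5, 318.79998779296875], [192.0, 342.3999938964844]] [[480.0, 309.6], [524.6, 95.0], [448.7, 78.6], [405.7, 289.2]]
box [[374.0, 361.0], [449.0, 361.0], [449.0, 479.0], [374.0, 479.0]] [[365.0, -67.8], [362.6, -214.1], [151.7, -196.5], [154.1, -58.1]]
```

View pics/crop1.png

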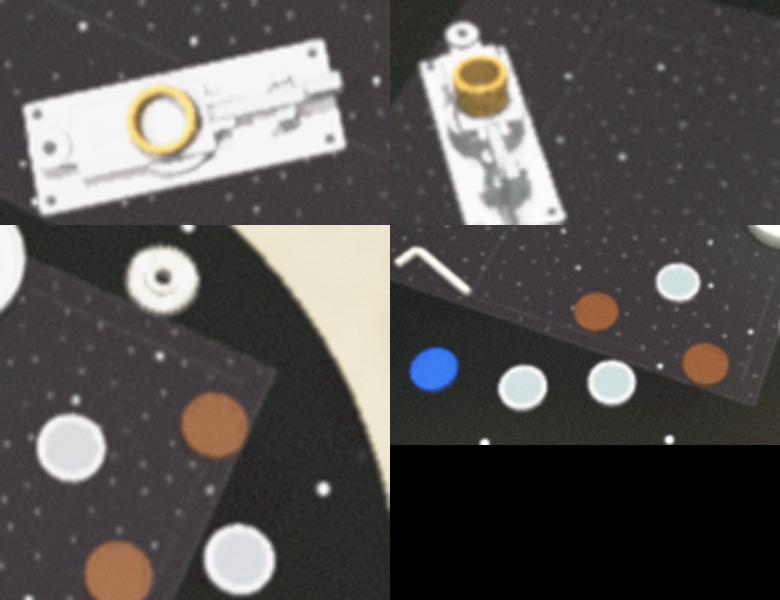

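```bash
cat >> h.py <<'E'
def go(x,y,z,yaw,o=None):
    o=o or bot.get_obs();p=np.array(o['tool_pos']);w=o['tcp_rot'][2];d=np.array([x,y,z])-p
    t=np.array([np.cos(w),np.sin(w)]);n=np.array([np.sin(w),-np.cos(w)])
    tw=-(np.degrees(yaw-w)+180)%360-180; tw=-((np.degrees(yaw-w)+180)%360-180)
    return 'x %.4f y %.4f z %.4f twist %.1f'%(d[:2]@t/1e3,d[:2]@n/1e3,-d[2]/1e3,tw)
E
python3 - <<'E'
from h import *
t=cap('top');s=cap('side')
H=[pl(t,*p,8) for p in((192.3,308),(284.3,287.7),(290,316.3),(197,337))]
print(np.round(H,1).tolist(),np.mean(H,0))
print('ring',pl(t,234.3,310,78),pl(s,265.7,205,78))
d=np.array(H[1])+H[2]-H[0]-H[3];print('dir',np.arctan2(d[1],d[0]))
print('tabtop',pl(t,(320+343)/6+180,85/3+270,76))
print(go(463,190,250,1.774))
print(px(s,(448,272,52)))
E
```

```text
[[473.3, 291.7, 8.0], [511.3, 106.9, 8.0], [453.9, 95.6, 8.0], [416.1, 279.8, 8.0]] [463.63244795 193.47953443   8.        ]
ring [461.96957818 194.8015352   78.        ] [466.96558154 191.65078824  78.        ]
dir -1.3679748421140518
tabtop [482.12454921  90.94625883  76.        ]
x 0.4972 y -0.5817 z 0.0016 twist -85.8
[258.33002495 190.66720333]
```

Emit:
play_rows(commands=[{"x":0.03,"y":-0.035,"z":0,"twist":-8},{"x":0.06,"y":-0.07,"z":0,"twist":-16},{"x":0.09,"y":-0.105,"z":0,"twist":-24},{"x":0.12,"y":-0.14,"z":0,"twist":-32},{"x":0.15,"y":-0.175,"z":0,"twist":-40},{"x":0.18,"y":-0.21,"z":0,"twist":-48},{"x":0.21,"y":-0.245,"z":0,"twist":-56},{"x":0.24,"y":-0.28,"z":0,"twist":-64}])

```text
time: 1.15
tool_pos: [298.0, -168.7, 252.0]
tcp_rot: [3.141, 0.001, 1.398]
contact_force: [1.7, -0.7, -0.1]
grip_width: 91.7
finger_force: 0.0
```

```bash
python3 -c "
from h import *
print(go(463,190,250,1.774))"
```

```text
x 0.3818 y 0.1008 z 0.0020 twist -21.6
```

Emit:
play_rows(commands=[{"x":0.045,"y":0.012,"z":0,"twist":-4},{"x":0.09,"y":0.024,"z":0,"twist":-8},{"x":0.14,"y":0.037,"z":0,"twist":-12},{"x":0.19,"y":0.05,"z":0,"twist":-16},{"x":0.235,"y":0.062,"z":0,"twist":-20},{"x":0.28,"y":0.075,"z":0,"twist":-21.6},{"x":0.33,"y":0.088,"z":0,"twist":-21.6},{"x":0.38,"y":0.1,"z":0,"twist":-21.6}])

```text
time: 1.95
tool_pos: [462.7, 185.2, 251.8]
tcp_rot: [3.141, 0.0, 1.77]
contact_force: [0.6, -0.1, 0.1]
grip_width: 91.5
finger_force: 0.0
```

```bash
python3 -c "
from h import *
c=cap('wrist','w1');o=bot.get_obs();print(o['tool_pos'],o['tcp_rot'],o['joint_positions'],c['eye'])"
```

```text
[464.88882586 190.99559333 251.45316973] [ 3.13815483 -0.00369187  1.77242136] [0.23510507 0.29910824 1.58748397 0.00376507 1.25144305 0.03231069] [448.52244793 249.60670397 385.23322057]
```

View pics/w1.png

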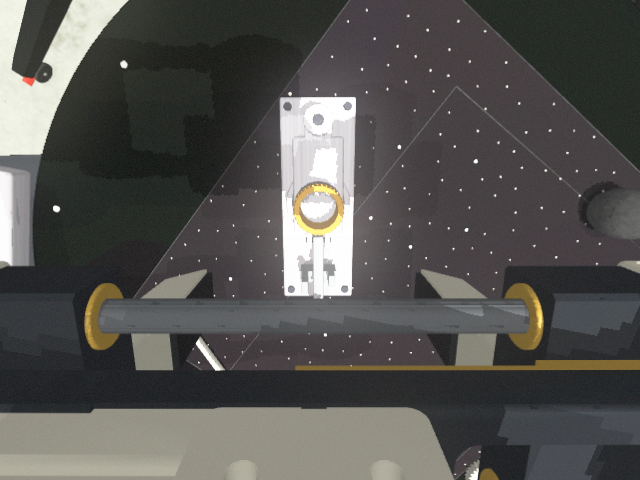

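```bash
python3 -c "
from h import *
c=cap('wrist');o=bot.get_obs();print(o['tool_pos'])
H=[pl(c,*p,8)[:2] for p in((287,105),(348,105),(289,290),(348,290))]
print(np.round(H,1).tolist(),np.mean(H,0))
d=H[2]+H[3]-H[0]-H[1];print(np.arctan2(d[1],d[0]))
g=c['pixels'].astype(int);m=(g[...,0]-g[...,2]>60)&(g[...,0]>120);m[270:]=0
k=max(cv2.findContours(m.astype(np.uint8),0,1)[0],key=cv2.contourArea);e=cv2.fitEllipse(k);print(e,pl(c,*e[0],72),pl(c,*e[0],78))
print('post',pl(c,318,120,52))
"
```

```text
[463.48407877 187.78480507 251.13820091]
[[418.8, 287.9], [476.4, 299.7], [455.8, 101.3], [518.7, 114.0]] [467.42629124 200.70446404]
-1.3609043287721767
((313.6952819824219, 215.9062042236328), (49.12607192993164, 49.948421478271484), 157.87600708007812) [463.13291965 198.22751997  72.        ] [462.8877357  199.30983352  78.        ]
post [450.8095022  277.34241628  52.        ]
```

```bash
cat >> h.py <<'E'
def ring(c,roi,z):
    g=c['pixels'].astype(int);m=(g[...,0]-g[...,2]>60)&(g[...,0]>110);q=np.zeros_like(m);x0,y0,x1,y1=roi;q[y0:y1,x0:x1]=m[y0:y1,x0:x1]
    k=max(cv2.findContours(q.astype(np.uint8),0,1)[0],key=cv2.contourArea);e=cv2.fitEllipse(cv2.convexHull(k));return np.round(e[0]+e[1],1),pl(c,*e[0],z).round(1)
E
python3 -c "
from h import *
for i in range(2):
  c=cap('wrist');o=bot.get_obs();print(o['tool_pos'],o['tcp_rot'],c['eye'],ring(c,(230,60,420,265),78))
m=(c['pixels'].min(2)>120).astype(np.uint8);m[300:]=0
k=max([k for k in cv2.findContours(m,0,1)[0] if abs(k.reshape(-1,2).mean(0)[0]-318)<60],key=cv2.contourArea);print(cv2.boundingRect(k));b=cv2.boxPoints(cv2.minAreaRect(k));print(b.tolist());P=[pl(c,*p,8)[:2].round(1).tolist() for p in b];print(P,np.mean(P,0))
cv2.imwrite('pics/w2.png',cv2.resize(c['pixels'][80:310,260:380],None,fx=2.6,fy=2.6,interpolation=cv2.INTER_CUBIC)[...,::-1])
t=cap('top');print(ring(t,(190,280,300,345),78))
"
```

```text
[462.38289932 185.41064557 251.01987197] [-3.14088806e+00 -2.18035903e-06  1.77414521e+00] [449.02207388 251.83581966 384.71271195] (array([316.5, 212.2,  50.4,  51. ]), array([462.8, 199.3,  78. ]))
[461.8450174  183.85782833 251.09997636] [-3.14026832e+00  4.36344080e-04  1.77236547e+00] [448.1790253  249.68981993 384.48510306] (array([318.8, 209.4,  50.9,  51.1]), array([462.8, 199.3,  78. ]))
(280, 93, 78, 206)
[[279.9247131347656, 93.49623107910156], [355.9541931152344, 92.82341003417969], [357.7677307128906, 297.7542724609375], [281.7382507324219, 298.42706298828125]]
[[406.8, 289.9], [477.8, 305.2], [527.9, 100.9], [446.7, 83.3]] [464.8   194.825]
(array([239.9, 308.4,   9.7,  18.5]), array([464.8, 184.4,  78. ]))
```

View pics/w2.png

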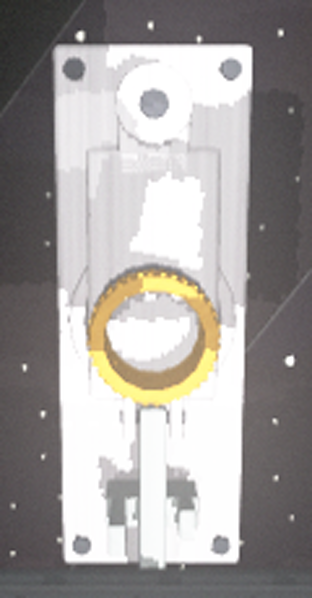

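```bash
python3 -c "
from h import *
c=cap('wrist');o=bot.get_obs();print(o['tool_pos'],o['tcp_rot'])
print(ring(c,(230,60,420,265),78))
m=(c['pixels'].min(2)>120).astype(np.uint8)
print('bar',pl(c,318.5,245,47),px(c,(463.4,198.5,8)))
print(go(484.8,97.7,120,1.78),go(484.8,97.7,76,1.78))
"
```

```text
[461.66427231 182.3150406  251.53770029] [-3.14075875e+00  4.64714197e-04  1.76940286e+00]
(array([320.3, 206.7,  50.8,  51.6]), array([462.9, 199.1,  78. ]))
bar [470.16318524 158.12704792  47.        ] [319.53784986 196.25802907]
x -0.0875 y 0.0060 z 0.1315 twist -0.6 x -0.0875 y 0.0060 z 0.1755 twist -0.6
```

Emit:
play_rows(commands=[{"x":-0.03,"y":0.003,"z":0.03,"twist":0},{"x":-0.06,"y":0.005,"z":0.06,"twist":0},{"x":-0.088,"y":0.006,"z":0.09,"twist":0},{"x":-0.088,"y":0.006,"z":0.12,"twist":-0.6},{"x":-0.088,"y":0.006,"z":0.14,"twist":-0.6},{"x":-0.088,"y":0.006,"z":0.14,"twist":-0.6},{"x":-0.088,"y":0.006,"z":0.14,"twist":-0.6},{"x":-0.088,"y":0.006,"z":0.14,"twist":-0.6}])

```text
time: 3.05
tool_pos: [486.2, 97.6, 113.2]
tcp_rot: [3.139, 0.001, 1.78]
contact_force: [0.9, 0.6, 0.7]
grip_width: 91.7
finger_force: 0.0
```

```bash
python3 -c "
from h import *
c=cap('wrist','w3');o=bot.get_obs();print(o['tool_pos'],o['tcp_rot'])
print(go(484.8,97.7,76,1.78))
"
```

```text
[486.19074589  97.82494022 113.21428956] [3.13879681e+00 5.85544772e-04 1.77999533e+00]
x 0.0002 y -0.0014 z 0.0372 twist -0.0
```

View pics/w3.png

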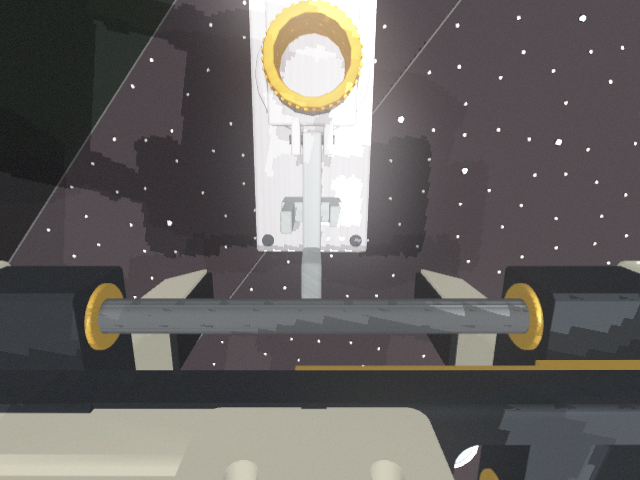

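Emit:
play_rows(commands=[{"x":0,"y":0,"z":0.01,"twist":0},{"x":0,"y":0,"z":0.02,"twist":0},{"x":0,"y":0,"z":0.03,"twist":0},{"x":0,"y":0,"z":0.037,"twist":0},{"x":0,"y":0,"z":0.037,"twist":0},{"x":0,"y":0,"z":0.037,"twist":0},{"x":0,"y":0,"z":0.037,"twist":0},{"x":0,"y":0,"z":0.037,"twist":0}])

```text
time: 3.9
tool_pos: [485.6, 98.0, 75.0]
tcp_rot: [3.141, 0.0, 1.78]
contact_force: [-0.3, 0.6, -0.2]
grip_width: 91.6
finger_force: 0.0
```

Emit:
play_rows(commands=[{"x":0,"y":0,"z":0,"twist":0},{"x":0,"y":0,"z":0,"twist":0},{"x":0,"y":0,"z":0,"twist":0},{"x":0,"y":0,"z":0,"twist":0},{"x":0,"y":0,"z":0,"twist":0},{"x":0,"y":0,"z":0,"twist":0},{"x":0,"y":0,"z":0,"twist":0},{"x":0,"y":0,"z":0,"twist":0}], jaw=1)

```text
time: 4.7
tool_pos: [485.4, 98.0, 74.7]
tcp_rot: [3.142, 0.0, 1.78]
contact_force: [-0.1, -0.2, 1.1]
grip_width: 32.3
finger_force: 0.0
```

Emit:
play_rows(commands=[{"x":0,"y":0,"z":0,"twist":0},{"x":0,"y":0,"z":0,"twist":0},{"x":0,"y":0,"z":0,"twist":0},{"x":0,"y":0,"z":0,"twist":0},{"x":0,"y":0,"z":0,"twist":0},{"x":0,"y":0,"z":0,"twist":0},{"x":0,"y":0,"z":0,"twist":0},{"x":0,"y":0,"z":0,"twist":0}])

```text
time: 5.5
tool_pos: [485.5, 98.0, 74.7]
tcp_rot: [3.141, 0.0, 1.78]
contact_force: [0.5, 0.1, -1.0]
grip_width: 9.8
finger_force: 30.0
```

Emit:
play_rows(commands=[{"x":0.001,"y":0,"z":-0.003,"twist":0},{"x":0.003,"y":0,"z":-0.007,"twist":0},{"x":0.005,"y":0,"z":-0.01,"twist":0},{"x":0.007,"y":0,"z":-0.0132,"twist":0},{"x":0.009,"y":0,"z":-0.0165,"twist":0},{"x":0.012,"y":0,"z":-0.02,"twist":0},{"x":0.0145,"y":0,"z":-0.023,"twist":0},{"x":0.017,"y":0,"z":-0.026,"twist":0}])

```text
time: 6.3
tool_pos: [481.9, 114.8, 101.0]
tcp_rot: [3.141, 0.0, 1.78]
contact_force: [2.1, -2.8, -5.1]
grip_width: 9.8
finger_force: 30.0
```

```bash
python3 -c "
from h import *
c=cap('side');o=bot.get_obs();print(o['tool_pos'],o['tcp_rot'],o['contact_force'],o['moment'],o['grip_width'],o['finger_force'])
cv2.imwrite('pics/s2.png',cv2.resize(c['pixels'][140:300,180:380],None,fx=3,fy=3,interpolation=cv2.INTER_CUBIC)[...,::-1])
"
```

```text
[481.89340462 115.2095947  101.39334406] [ 3.14098068e+00 -7.00586050e-05  1.78054574e+00] [ 0.68576495 -4.47319889 -3.41262605] [-1.04468297 -0.25661037 -0.03036185] 9.900366630992961 29.998940527439117
```

View pics/s2.png

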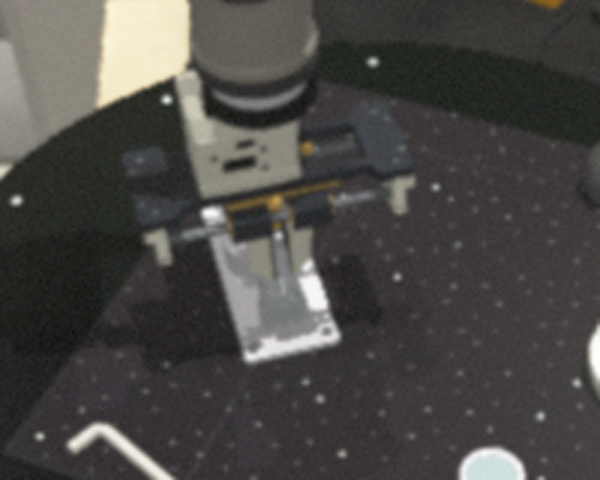

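Emit:
play_rows(commands=[{"x":0.0006,"y":0.014,"z":0,"twist":-5},{"x":0.0024,"y":0.0279,"z":0,"twist":-10},{"x":0.0055,"y":0.0415,"z":0,"twist":-15},{"x":0.0097,"y":0.0549,"z":0,"twist":-20},{"x":0.015,"y":0.0678,"z":0,"twist":-25},{"x":0.0215,"y":0.0803,"z":0,"twist":-30},{"x":0.029,"y":0.0921,"z":0,"twist":-35},{"x":0.0376,"y":0.1032,"z":0,"twist":-40}])

```text
time: 7.15
tool_pos: [575.4, 173.6, 101.1]
tcp_rot: [3.141, -0.0, 2.482]
contact_force: [0.4, -2.6, -1.0]
grip_width: 9.7
finger_force: 30.0
```

```bash
python3 -c "
from h import *
o=bot.get_obs();p=o['tool_pos'];print(p,o['tcp_rot'],o['contact_force'],o['moment'],o['grip_width'],o['finger_force'])
d=p[:2]-[447.8,271.9];print(np.hypot(*d),np.arctan2(d[1],d[0])+1.3565)
"
```

```text
[575.43923312 173.56282924 101.05624934] [ 3.14105112e+00 -8.72592322e-05  2.48205970e+00] [ 0.39607233 -2.64609113 -1.00386835] [-0.37082304 -0.14943516  0.10162167] 9.733480466075223 30.006431937217712
161.12719504627768 0.700051014693243
```

Smooth. Continue to about 80°.

Emit:
play_rows(commands=[{"x":0.0006,"y":0.014,"z":0,"twist":-5},{"x":0.0024,"y":0.0279,"z":0,"twist":-10},{"x":0.0055,"y":0.0415,"z":0,"twist":-15},{"x":0.0097,"y":0.0549,"z":0,"twist":-20},{"x":0.015,"y":0.0678,"z":0,"twist":-25},{"x":0.0215,"y":0.0803,"z":0,"twist":-30},{"x":0.029,"y":0.0921,"z":0,"twist":-35},{"x":0.0376,"y":0.1032,"z":0,"twist":-40}])

```text
time: 7.95
tool_pos: [608.5, 278.3, 100.9]
tcp_rot: [3.141, -0.001, -3.103]
contact_force: [-1.5, -2.4, 0.4]
grip_width: 10.1
finger_force: 30.0
```

Emit:
play_rows(commands=[{"x":-0.004,"y":0,"z":0.006,"twist":0},{"x":-0.008,"y":0,"z":0.012,"twist":0},{"x":-0.012,"y":0,"z":0.018,"twist":0},{"x":-0.014,"y":0,"z":0.022,"twist":0},{"x":-0.014,"y":0,"z":0.022,"twist":0},{"x":-0.014,"y":0,"z":0.022,"twist":0},{"x":-0.014,"y":0,"z":0.022,"twist":0},{"x":-0.014,"y":0,"z":0.022,"twist":0}])

```text
time: 8.75
tool_pos: [622.8, 277.5, 78.1]
tcp_rot: [-3.141, -0.0, -3.107]
contact_force: [0.1, -0.1, -3.8]
grip_width: 9.6
finger_force: 30.0
```

Emit:
play_rows(commands=[{"x":0,"y":0,"z":0,"twist":0},{"x":0,"y":0,"z":0,"twist":0},{"x":0,"y":0,"z":0,"twist":0},{"x":0,"y":0,"z":0,"twist":0},{"x":0,"y":0,"z":0,"twist":0},{"x":0,"y":0,"z":-0.01,"twist":0},{"x":0,"y":0,"z":-0.05,"twist":0},{"x":0,"y":0,"z":-0.1,"twist":0}], jaw=0.4)

```text
time: 9.55
tool_pos: [621.7, 277.4, 178.1]
tcp_rot: [-3.14, -0.005, -3.107]
contact_force: [1.2, 0.6, -0.3]
grip_width: 54.7
finger_force: 0.0
```

```bash
python3 -c "
from h import *
o=bot.get_obs();print(o['tool_pos'],o['tcp_rot'],o['joint_positions'].round(2),o['grip_width'])
print(go(500,150,230,1.78))
"
```

```text
[621.73541324 277.40011261 178.06584285] [-3.14018495 -0.00477696 -3.10673524] [ 0.31  0.69  1.14 -0.    1.32 -1.3 ] 54.671889011569455
x 0.1261 y -0.1231 z -0.0519 twist 80.0
```

```bash
python3 -c "
from h import *
print(go(471.7,159.4,208,1.78))
"
```

```text
x 0.1541 y -0.1127 z -0.0299 twist 80.0
```

Emit:
play_rows(commands=[{"x":0.015,"y":-0.01,"z":-0.03,"twist":8},{"x":0.04,"y":-0.03,"z":-0.03,"twist":16},{"x":0.065,"y":-0.048,"z":-0.03,"twist":24},{"x":0.09,"y":-0.066,"z":-0.03,"twist":32},{"x":0.115,"y":-0.084,"z":-0.03,"twist":40},{"x":0.14,"y":-0.1,"z":-0.03,"twist":48},{"x":0.154,"y":-0.113,"z":-0.03,"twist":56},{"x":0.154,"y":-0.113,"z":-0.03,"twist":64}])

```text
time: 10.35
tool_pos: [471.3, 158.3, 209.8]
tcp_rot: [-3.142, 0.0, 2.053]
contact_force: [-0.1, 0.8, -0.4]
grip_width: 54.7
finger_force: 0.0
```

Emit:
play_rows(commands=[{"x":0,"y":0,"z":0,"twist":8},{"x":0,"y":0,"z":0,"twist":16},{"x":0,"y":0,"z":0,"twist":16},{"x":0,"y":0,"z":0,"twist":16},{"x":0,"y":0,"z":0,"twist":16},{"x":0,"y":0,"z":0,"twist":16},{"x":0,"y":0,"z":0,"twist":16},{"x":0,"y":0,"z":0,"twist":16}])

```text
time: 11.15
tool_pos: [472.9, 159.5, 208.7]
tcp_rot: [-3.141, 0.0, 1.781]
contact_force: [0.4, 0.5, -0.3]
grip_width: 54.9
finger_force: 0.0
```

```bash
python3 -c "
from h import *
c=cap('wrist','w4');o=bot.get_obs();print(o['tool_pos'],o['tcp_rot'],o['grip_width'],c['eye'],c['rotation'])
t=cap('top','t4')
g=cv2.cvtColor(c['pixels'],cv2.COLOR_RGB2GRAY)
m=(c['pixels'].min(2)>120).astype(np.uint8)
print('pred',px(c,(463.4,198.5,33)))
s=cap('side')
for n,q in(('top',t),('side',s)):
  for ce,st in blobs(cv2.morphologyEx((cv2.cvtColor(q['pixels'],cv2.COLOR_RGB2HSV)[...,2]>120).astype(np.uint8),cv2.MORPH_OPEN,np.ones((3,3))),300,520): 
    p=pl(q,*ce,8)
    if 350<p[0]<680 and abs(p[1]+90)<120: print(n,p.round(1),ce.round(1))
"
```

```text
[472.9342449  159.50632714 208.62559377] [-3.14145727e+00  1.08394281e-04  1.78069721e+00] 55.105401962118655 [458.19897465 223.72821088 342.12790208] [2.89596959e+00 2.94987695e-04 2.10002626e-01]
pred [313.34817007 177.07459618]
top [ 636.4 -137.4    8. ] [401.1 226.2]
top [621.7 -36.8   8. ] [353.3 233.8]
top [ 541.4 -148.3    8. ] [409.4 271. ]
top [531.8 -65.8   8. ] [369.2 276.3]
top [ 454.1 -145.1    8. ] [410.6 314.2]
top [360.    9.7   8. ] [334.3 364.3]
top [ 366.6 -116.5    8. ] [398.9 359.8]
side [622.  -37.9   8. ] [343.5 298.2]
side [532.2 -66.4   8. ] [302.6 313. ]
side [ 367.1 -117.8    8. ] [221.5 341.6]
side [ 636.6 -138.     8. ] [357.3 339. ]
side [ 541.7 -149.5    8. ] [310.4 348.3]
side [ 454.5 -146.6    8. ] [266.  350.8]
```

View pics/w4.png

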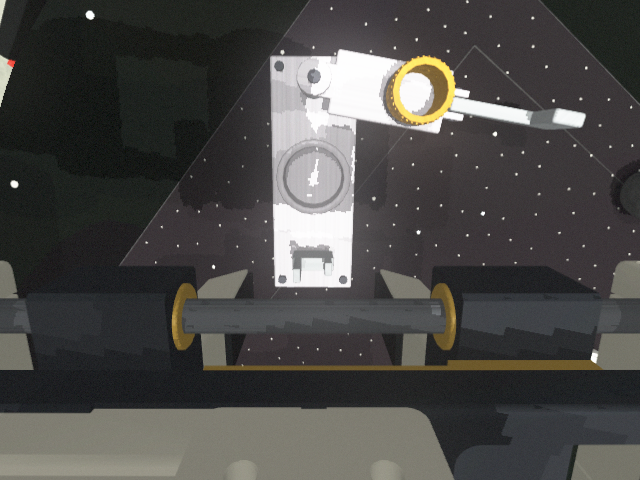

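```bash
cat >> h.py <<'E'
def circ(c,u,v,rmm,z,n=72,dark=True,w=5):
    """radial edge fit about (u,v) for circle of radius rmm at plane z; returns world centre"""
    g=cv2.GaussianBlur(cv2.cvtColor(c['pixels'],cv2.COLOR_RGB2GRAY).astype(np.float32),(0,0),.7)
    C=pl(c,u,v,z)
    for _ in range(3):
        P=[]
        for a in np.linspace(0,2*np.pi,n,endpoint=False):
            r=np.arange(rmm-w,rmm+w,.25);q=np.array([px(c,C+[k*np.cos(a),k*np.sin(a),0]) for k in r]).astype(np.float32)
            s=cv2.remap(g,q[:,:1].copy(),q[:,1:].copy(),1).ravel();d=np.diff(s)*(1 if dark else -1);i=d.argmax()
            if d[i]>2: P.append((C[:2]+r[i]*np.array([np.cos(a),np.sin(a)])))
        P=np.array(P)
        for _ in range(4):
            A=np.c_[2*P,np.ones(len(P))];x=np.linalg.lstsq(A,(P**2).sum(1),rcond=None)[0];R=np.sqrt(x[2]+x[0]**2+x[1]**2)
            e=abs(np.hypot(*(P-x[:2]).T)-R);P=P[e<max(1.,2*np.median(e))]
        C=np.array([x[0],x[1],z])
    return C[:2].round(2),round(float(R),2),len(P)
E
python3 -c "
from h import *
c=cap('wrist')
print(circ(c,314,177,25,33),circ(c,314,177,31,33,dark=True),circ(c,314,177,31,33,dark=False),circ(c,314,177,25,33,dark=False))
t=cap('top')
for p in ((353.3,233.8),(409.4,271),(410.6,314.2)): print(circ(t,*p,23,8,dark=False))
s=cap('side')
for p in ((343.5,298.2),(310.4,348.3),(266,350.8)): print(circ(s,*p,23,8,dark=False))
cv2.imwrite('pics/w5.png',cv2.resize(c['pixels'][130:230,260:370],None,fx=5,fy=5,interpolation=cv2.INTER_CUBIC)[...,::-1])
# next: glass C from offset pose
print(go(454.2+40*.2074,-145.6-40*.978,183,1.78))
"
```

```text
(array([463.18, 198.22]), 25.21, 70) (array([466.69, 197.34]), 28.3, 46) (array([462.45, 198.05]), 29.65, 28) (array([463.42, 198.42]), 21.77, 54)
(array([621.9 , -36.75]), 23.72, 68)
(array([ 541.55, -148.24]), 23.79, 65)
(array([ 454.15, -145.14]), 23.71, 67)
(array([621.92, -37.33]), 23.87, 54)
(array([ 541.56, -149.07]), 23.83, 60)
(array([ 454.66, -145.89]), 23.73, 59)
x -0.3345 y -0.0818 z 0.0257 twist 0.0
```

View pics/w5.png

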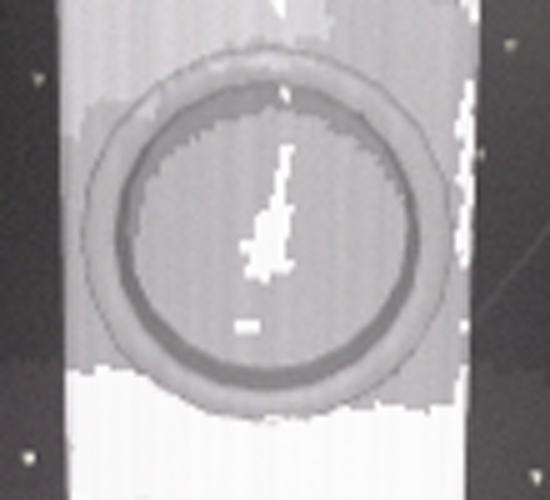

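Emit:
play_rows(commands=[{"x":-0.03,"y":-0.007,"z":0,"twist":0},{"x":-0.08,"y":-0.02,"z":0,"twist":0},{"x":-0.13,"y":-0.032,"z":0,"twist":0},{"x":-0.18,"y":-0.044,"z":0,"twist":0},{"x":-0.23,"y":-0.056,"z":0.01,"twist":0},{"x":-0.28,"y":-0.068,"z":0.02,"twist":0},{"x":-0.315,"y":-0.077,"z":0.026,"twist":0},{"x":-0.3345,"y":-0.082,"z":0.026,"twist":0}], jaw=0.32)

```text
time: 12.25
tool_pos: [461.5, -188.1, 181.7]
tcp_rot: [-3.14, -0.0, 1.777]
contact_force: [-0.6, 0.9, 0.8]
grip_width: 62.6
finger_force: 0.0
```

Emit:
play_rows(commands=[{"x":0,"y":0,"z":0,"twist":0},{"x":0,"y":0,"z":0,"twist":0},{"x":0,"y":0,"z":0,"twist":0},{"x":0,"y":0,"z":0,"twist":0},{"x":0,"y":0,"z":0,"twist":0},{"x":0,"y":0,"z":0,"twist":0},{"x":0,"y":0,"z":0,"twist":0},{"x":0,"y":0,"z":0,"twist":0}])

```text
time: 13.05
tool_pos: [462.3, -184.6, 182.8]
tcp_rot: [3.142, 0.0, 1.781]
contact_force: [-0.3, -0.5, 0.0]
grip_width: 62.4
finger_force: 0.0
```

```bash
cat > gl.py <<'E'
import sys
from h import *
x,y=map(float,sys.argv[1:3])
c=cap('wrist');o=bot.get_obs();print(o['tool_pos'],o['tcp_rot'],o['grip_width'])
r=circ(c,*px(c,(x,y,8)),23,8,dark=False);print(r)
q=px(c,(x,y,8)).astype(int);b=c['pixels'][q[1]-6:q[1]+7,q[0]-6:q[0]+7].reshape(-1,3).mean(0);print('rgb',b.round())
print(go(*r[0],30,1.78,o));print(go(*r[0],28,1.78,o))
E
python3 gl.py 454.2 -145.6
```

```text
[ 462.30553503 -184.64659019  182.75020225] [3.14156099e+00 1.25040739e-04 1.78038623e+00] 62.146730817265436
(array([ 453.6 , -145.43]), 22.56, 72)
rgb [235. 239. 242.]
x 0.0402 y -0.0004 z 0.1528 twist 0.0
x 0.0402 y -0.0004 z 0.1548 twist 0.0
```

Emit:
play_rows(commands=[{"x":0.015,"y":0,"z":0.03,"twist":0},{"x":0.03,"y":0,"z":0.06,"twist":0},{"x":0.04,"y":0,"z":0.09,"twist":0},{"x":0.0402,"y":-0.0004,"z":0.12,"twist":0},{"x":0.0402,"y":-0.0004,"z":0.14,"twist":0},{"x":0.0402,"y":-0.0004,"z":0.15,"twist":0},{"x":0.0402,"y":-0.0004,"z":0.154,"twist":0},{"x":0.0402,"y":-0.0004,"z":0.154,"twist":0}])

```text
time: 13.9
tool_pos: [453.7, -145.7, 28.8]
tcp_rot: [3.142, 0.0, 1.78]
contact_force: [-0.3, -0.1, -0.0]
grip_width: 62.4
finger_force: 0.0
```

Emit:
play_rows(commands=[{"x":0,"y":0,"z":0,"twist":0},{"x":0,"y":0,"z":0,"twist":0},{"x":0,"y":0,"z":0,"twist":0},{"x":0,"y":0,"z":0,"twist":0},{"x":0,"y":0,"z":0,"twist":0},{"x":0,"y":0,"z":0,"twist":0},{"x":0,"y":0,"z":0,"twist":0},{"x":0,"y":0,"z":0,"twist":0}], jaw=1)

```text
time: 14.7
tool_pos: [454.0, -145.8, 29.4]
tcp_rot: [3.14, 0.001, 1.78]
contact_force: [-1.1, -0.1, 6.0]
grip_width: 44.2
finger_force: 30.0
```

```bash
python3 -c "
from h import *
o=bot.get_obs();print(o['tool_pos'],o['tcp_rot'],o['grip_width'],o['finger_force'])
print(go(463.2,198.2,100,1.78))"
```

```text
[ 454.0324559  -145.7597764    29.44146076] [3.14037409e+00 1.09086000e-03 1.78027523e+00] 44.16472273462777 30.002244114875793
x 0.3345 y 0.0805 z -0.0706 twist 0.0
```

Emit:
play_rows(commands=[{"x":0,"y":0,"z":-0.005,"twist":0},{"x":0,"y":0,"z":-0.02,"twist":0},{"x":0,"y":0,"z":-0.04,"twist":0},{"x":0,"y":0,"z":-0.06,"twist":0},{"x":0,"y":0,"z":-0.075,"twist":0},{"x":0,"y":0,"z":-0.075,"twist":0},{"x":0,"y":0,"z":-0.075,"twist":0},{"x":0,"y":0,"z":-0.075,"twist":0}])

```text
time: 15.5
tool_pos: [453.0, -145.2, 102.9]
tcp_rot: [-3.14, -0.001, 1.78]
contact_force: [-0.4, 0.6, -0.7]
grip_width: 44.1
finger_force: 30.0
```

```bash
python3 -c "
from h import *
c=cap('wrist');s=cap('side');o=bot.get_obs();print(o['tool_pos'],o['tcp_rot'],o['grip_width'],o['finger_force'])
a=cv2.resize(c['pixels'][200:480,120:520],(400,280));q=px(s,(454,-146,75)).astype(int);print(q)
b=cv2.resize(s['pixels'][q[1]-50:q[1]+50,max(0,q[0]-70):q[0]+70],(392,280),interpolation=cv2.INTER_CUBIC)
cv2.imwrite('pics/g1.png',np.hstack([a,b])[...,::-1])"
```

```text
[ 453.02904546 -145.26607538  102.83361814] [-3.14008489e+00 -1.10163416e-03  1.78021889e+00] 44.32379357204705 29.99962091445923
[262 332]
```

View pics/g1.png

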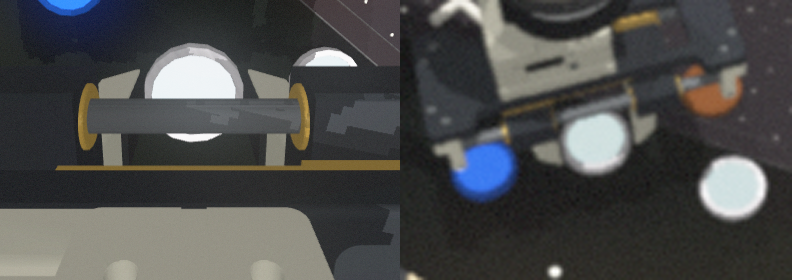

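```bash
cat > hold.py <<'E'
from h import *
c=cap('wrist');o=bot.get_obs();T=o['tool_pos'];z=T[2]-25+4.2
g=c['pixels'].astype(int)
C=np.array([T[0],T[1],z]);best=None
gr=cv2.GaussianBlur(cv2.cvtColor(c['pixels'],cv2.COLOR_RGB2GRAY).astype(np.float32),(0,0),.7)
w=o['tcp_rot'][2];P=[]
for a in np.radians(np.arange(-55,56,3)):   # about tool x, seen side
    d=np.array([np.cos(w+a),np.sin(w+a),0]);r=np.arange(17,30,.25)
    q=np.array([px(c,C+k*d) for k in r]).astype(np.float32);s=cv2.remap(gr,q[:,:1].copy(),q[:,1:].copy(),1).ravel();ds=-np.diff(s);i=ds.argmax();P.append((C+r[i]*d)[:2])
P=np.array(P)
from scipy.optimize import least_squares as ls
for R in(22.6,23,23.3):
    f=ls(lambda x:np.hypot(*(P-x).T)-R,T[:2],loss='soft_l1',f_scale=.5);e=f.x-T[:2];print(R,f.x.round(1),'tool dx,dy',(e@[np.cos(w),np.sin(w)]).round(2),(e@[np.sin(w),-np.cos(w)]).round(2),np.abs(f.fun).mean().round(2))
print(T,o['grip_width'],go(463.2,198.2,100,1.78,o))
E
python3 hold.py
```

```text
22.6 [ 451.6 -143.7] tool dx,dy 1.88 -1.19 1.83
23 [ 451.7 -144.2] tool dx,dy 1.41 -1.18 1.88
23.3 [ 451.8 -144.5] tool dx,dy 1.06 -1.18 1.92
[ 453.12997292 -145.31236831  102.93886873] 44.28936321834006 x 0.3339 y 0.0813 z 0.0029 twist 0.0
```

```bash
python3 -c "
from h import *
c=cap('wrist');o=bot.get_obs();T=o['tool_pos'];w=o['tcp_rot'][2]
for z in (T[2]-25+4,T[2]-25,T[2]-10): print(z.round(1),px(c,(T[0],T[1],z)).round(1))
g=cv2.cvtColor(c['pixels'],cv2.COLOR_RGB2GRAY)
for r in (255,265,275,285,292): print(r,' '.join(str(v) for v in g[r,240:390:3]))
P=np.array(c['pixels']);m=(g>215).astype(np.uint8);m[298:]=0;m[:235]=0;m[:,:230]=0;m[:,400:]=0
k=max(cv2.findContours(m,0,1)[0],key=cv2.contourArea).reshape(-1,2)
for r in range(250,298,4):
  v=k[k[:,1]==r][:,0]
  if len(v): print(r,v.min(),v.max(),(v.min()+v.max())/2)
"
```

```text
82.1 [316.  296.9]
78.1 [316.  293.4]
93.1 [316.2 307.3]
255 42 37 37 35 42 45 50 54 50 49 52 55 58 60 131 141 168 170 169 161 165 164 160 199 198 209 196 193 199 203 209 200 201 203 159 140 56 56 52 55 52 52 50 48 55 53 51 46 50 43
265 47 46 49 51 49 49 52 57 53 52 56 137 165 165 168 163 242 243 243 242 242 243 244 242 243 243 242 243 244 242 242 242 243 244 155 164 167 162 135 59 63 60 57 58 58 57 59 52 50 55
275 144 144 141 144 145 145 115 47 51 139 163 164 162 242 242 243 243 243 242 243 243 244 243 243 243 243 243 242 244 243 244 244 242 243 243 243 242 157 166 162 84 60 60 110 143 143 144 145 147 141
285 143 145 145 145 142 51 50 51 101 167 164 224 242 242 243 242 244 242 242 243 243 243 242 242 244 243 244 243 243 242 242 243 243 242 243 243 243 243 188 163 165 104 58 60 65 145 144 146 143 144
292 143 142 144 144 42 51 51 56 91 167 166 241 242 242 243 242 243 243 242 243 242 243 243 242 242 242 242 243 242 243 242 243 242 243 242 243 242 243 241 159 160 81 58 59 54 64 142 147 144 145
258 299 328 313.5
262 291 337 314.0
266 285 341 313.0
270 281 345 313.0
274 278 349 313.5
278 276 351 313.5
282 274 352 313.0
286 273 354 313.5
290 273 354 313.5
294 272 354 313.0
```

Emit:
play_rows(commands=[{"x":0.03,"y":0.008,"z":-0.005,"twist":0},{"x":0.075,"y":0.018,"z":-0.01,"twist":0},{"x":0.12,"y":0.03,"z":-0.01,"twist":0},{"x":0.165,"y":0.04,"z":-0.01,"twist":0},{"x":0.21,"y":0.051,"z":-0.01,"twist":0},{"x":0.255,"y":0.062,"z":-0.01,"twist":0},{"x":0.3,"y":0.073,"z":-0.01,"twist":0},{"x":0.334,"y":0.0824,"z":0,"twist":0}])

```text
time: 16.5
tool_pos: [465.0, 201.1, 104.2]
tcp_rot: [3.139, -0.0, 1.782]
contact_force: [0.2, -0.4, -0.8]
grip_width: 44.2
finger_force: 30.0
```

Emit:
play_rows(commands=[{"x":0,"y":0,"z":0,"twist":0},{"x":0,"y":0,"z":0,"twist":0},{"x":0,"y":0,"z":0,"twist":0},{"x":0,"y":0,"z":0,"twist":0},{"x":0,"y":0,"z":0,"twist":0},{"x":0,"y":0,"z":0,"twist":0},{"x":0,"y":0,"z":0,"twist":0},{"x":0,"y":0,"z":0,"twist":0}])

```text
time: 17.3
tool_pos: [464.8, 198.1, 103.8]
tcp_rot: [3.141, 0.0, 1.78]
contact_force: [-0.0, 0.2, 0.1]
grip_width: 44.4
finger_force: 30.0
```

```bash
python3 -c "
from h import *
c=cap('wrist');o=bot.get_obs();print(o['tool_pos'],o['grip_width'],px(c,(463.2,198.2,33)),px(c,(464.25,198.45,33)))
cv2.imwrite('pics/g2.png',cv2.resize(c['pixels'][130:310,220:410],None,fx=3,fy=3,interpolation=cv2.INTER_CUBIC)[...,::-1])"
```

```text
[464.68768401 198.21736344 103.70416896] 44.222919305674715 [312.68083324 261.75137785] [314.54812939 261.70736514]
```

View pics/g2.png

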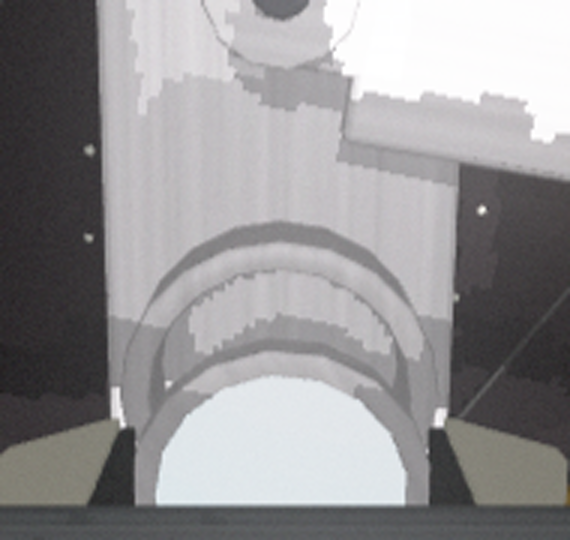

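Emit:
play_rows(commands=[{"x":0.0003,"y":0,"z":0.01,"twist":0},{"x":0.0003,"y":0,"z":0.02,"twist":0},{"x":0.0003,"y":0,"z":0.028,"twist":0},{"x":0.0003,"y":0,"z":0.034,"twist":0},{"x":0.0003,"y":0,"z":0.039,"twist":0},{"x":0.0003,"y":0,"z":0.042,"twist":0},{"x":0.0003,"y":0,"z":0.044,"twist":0},{"x":0.0003,"y":0,"z":0.044,"twist":0}])

```text
time: 18.15
tool_pos: [464.6, 198.6, 59.6]
tcp_rot: [-3.141, 0.0, 1.78]
contact_force: [-0.7, -0.2, -0.9]
grip_width: 43.9
finger_force: 30.0
```

```bash
python3 -c "
from h import *
o=bot.get_obs();print(o['tool_pos'],o['tcp_rot'],o['contact_force'],o['moment'],o['grip_width'])"
```

```text
[464.60755535 198.62307914  59.55688665] [-3.14146386e+00  1.02495566e-04  1.78030061e+00] [-0.69133399 -0.2122204  -0.91366801] [ 0.00754141 -0.10706715 -0.00011958] 43.895446034715555
```

Emit:
play_rows(commands=[{"x":0,"y":0,"z":0,"twist":0},{"x":0,"y":0,"z":0,"twist":0},{"x":0,"y":0,"z":0,"twist":0},{"x":0,"y":0,"z":0,"twist":0},{"x":0,"y":0,"z":-0.02,"twist":0},{"x":0,"y":0,"z":-0.06,"twist":0},{"x":-0.02,"y":0,"z":-0.1,"twist":0},{"x":-0.04,"y":0,"z":-0.149,"twist":0}], jaw=0.32)

```text
time: 18.95
tool_pos: [472.0, 160.3, 206.9]
tcp_rot: [-3.14, 0.0, 1.781]
contact_force: [1.7, 0.3, 0.3]
grip_width: 62.6
finger_force: 0.0
```

```bash
cat > chk.py <<'E'
import sys
from h import *
c=cap('wrist');o=bot.get_obs();print(o['tool_pos'],o['grip_width'])
q=px(c,(463.2,198.2,33)).astype(int)
cv2.imwrite('pics/%s.png'%sys.argv[1],cv2.resize(c['pixels'][q[1]-45:q[1]+45,q[0]-50:q[0]+50],None,fx=4,fy=4,interpolation=cv2.INTER_CUBIC)[...,::-1])
t=cap('top')
for p in ((621.9,-37.),(541.6,-148.6),(454.2,-145.6)): 
    k=blobs(cv2.morphologyEx((t['pixels'].min(2)>120).astype(np.uint8),cv2.MORPH_OPEN,np.ones((3,3))),300,520)
for ce,s in k:
    p=pl(t,*ce,8)
    if 350<p[0]<800 and abs(p[1]+60)<240: print(ce.round(1),s[4],p.round(1))
E
python3 chk.py k1; python3 -c "
from h import *
print(go(541.56+40*.2074,-148.7-40*.978,183,1.78))"
```

```text
[476.24183652 158.60918095 214.90942626] 62.207173981107644
[383.5 177.8] 420 [ 744.6 -106.3    8. ]
[353.2 233.8] 427 [621.7 -36.7   8. ]
[409.4 271. ] 446 [ 541.4 -148.3    8. ]
x -0.3552 y 0.0004 z 0.0290 twist -0.1
```

View pics/k1.png

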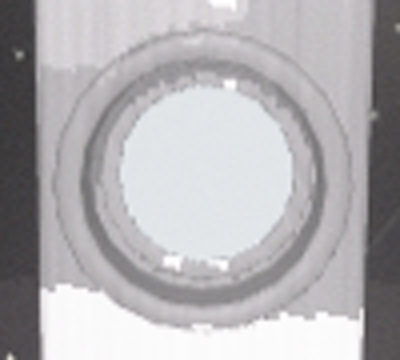

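Emit:
play_rows(commands=[{"x":-0.04,"y":0,"z":0,"twist":0},{"x":-0.085,"y":0,"z":0,"twist":0},{"x":-0.13,"y":0,"z":0,"twist":0},{"x":-0.175,"y":0,"z":0,"twist":0},{"x":-0.22,"y":0,"z":0.01,"twist":0},{"x":-0.265,"y":0,"z":0.02,"twist":0},{"x":-0.31,"y":0,"z":0.03,"twist":0},{"x":-0.355,"y":0,"z":0.03,"twist":0}])

```text
time: 19.85
tool_pos: [545.8, -187.9, 173.9]
tcp_rot: [-3.139, -0.002, 1.78]
contact_force: [0.2, 0.3, 0.6]
grip_width: 62.5
finger_force: 0.0
```

Emit:
play_rows(commands=[{"x":0,"y":0,"z":0,"twist":0},{"x":0,"y":0,"z":0,"twist":0},{"x":0,"y":0,"z":0,"twist":0},{"x":0,"y":0,"z":0,"twist":0},{"x":0,"y":0,"z":0,"twist":0},{"x":0,"y":0,"z":0,"twist":0},{"x":0,"y":0,"z":0,"twist":0},{"x":0,"y":0,"z":0,"twist":0}])

```text
time: 20.65
tool_pos: [546.6, -186.4, 176.1]
tcp_rot: [3.141, 0.0, 1.781]
contact_force: [-0.4, -0.6, 0.0]
grip_width: 62.4
finger_force: 0.0
```

```bash
python3 gl.py 541.5 -148.7
```

```text
[ 546.54983365 -186.52415887  176.06115327] [3.14151824e+00 1.47007745e-04 1.78044279e+00] 62.446819947041064
(array([ 540.93, -148.6 ]), 22.55, 72)
rgb [232. 236. 239.]
x 0.0383 y 0.0024 z 0.1461 twist 0.0
x 0.0383 y 0.0024 z 0.1481 twist 0.0
```

Emit:
play_rows(commands=[{"x":0.015,"y":0.001,"z":0.03,"twist":0},{"x":0.03,"y":0.002,"z":0.06,"twist":0},{"x":0.038,"y":0.003,"z":0.09,"twist":0},{"x":0.0383,"y":0.0034,"z":0.115,"twist":0},{"x":0.0383,"y":0.0034,"z":0.132,"twist":0},{"x":0.0383,"y":0.0034,"z":0.142,"twist":0},{"x":0.0383,"y":0.0034,"z":0.147,"twist":0},{"x":0.0383,"y":0.0034,"z":0.147,"twist":0}])

```text
time: 21.5
tool_pos: [541.9, -148.6, 28.9]
tcp_rot: [-3.141, -0.0, 1.78]
contact_force: [0.3, 0.5, 0.1]
grip_width: 62.6
finger_force: 0.0
```

Emit:
play_rows(commands=[{"x":0,"y":0,"z":0,"twist":0},{"x":0,"y":0,"z":0,"twist":0},{"x":0,"y":0,"z":0,"twist":0},{"x":0,"y":0,"z":0,"twist":0},{"x":0,"y":0,"z":0,"twist":0},{"x":0,"y":0,"z":0,"twist":0},{"x":0,"y":0,"z":0,"twist":0},{"x":0,"y":0,"z":0,"twist":0}], jaw=1)

```text
time: 22.3
tool_pos: [542.4, -148.7, 29.8]
tcp_rot: [3.14, 0.001, 1.78]
contact_force: [-0.7, 0.1, 6.5]
grip_width: 44.1
finger_force: 30.0
```

Emit:
play_rows(commands=[{"x":0,"y":0,"z":-0.005,"twist":0},{"x":0,"y":0,"z":-0.02,"twist":0},{"x":0,"y":0,"z":-0.04,"twist":0},{"x":0,"y":0,"z":-0.06,"twist":0},{"x":0,"y":0,"z":-0.075,"twist":0},{"x":0,"y":0,"z":-0.075,"twist":0},{"x":0,"y":0,"z":-0.075,"twist":0},{"x":0,"y":0,"z":-0.075,"twist":0}])

```text
time: 23.1
tool_pos: [541.2, -148.2, 102.9]
tcp_rot: [-3.14, -0.001, 1.78]
contact_force: [-0.3, 0.4, -0.0]
grip_width: 44.1
finger_force: 30.0
```

```bash
cat > ih.py <<'E'
from h import *
c=cap('wrist');o=bot.get_obs();print(o['tool_pos'],o['grip_width'],o['finger_force'])
g=cv2.cvtColor(c['pixels'],cv2.COLOR_RGB2GRAY);m=(g>215).astype(np.uint8);m[298:]=0;m[:235]=0;m[:,:230]=0;m[:,400:]=0
k=max(cv2.findContours(m,0,1)[0],key=cv2.contourArea).reshape(-1,2);print('top row',k[:,1].min())
for r in (262,270,278,286,294):
  v=k[k[:,1]==r][:,0]
  if len(v): print(r,v.min(),v.max(),(v.min()+v.max())/2)
print(go(464.4,198.6,103.7,1.78))
E
python3 ih.py
```

```text
[ 541.22588322 -148.22028792  102.87367243] 44.17903045870493 29.99979704618454
top row 247
262 290 337 313.5
270 281 346 313.5
278 275 351 313.0
286 273 354 313.5
294 272 354 313.0
x 0.3552 y -0.0030 z -0.0008 twist 0.0
```

Same hold as before (identical image extents). Carry over the cell.

Emit:
play_rows(commands=[{"x":0.03,"y":0,"z":-0.005,"twist":0},{"x":0.075,"y":0,"z":-0.01,"twist":0},{"x":0.12,"y":-0.001,"z":-0.01,"twist":0},{"x":0.168,"y":-0.001,"z":-0.01,"twist":0},{"x":0.216,"y":-0.002,"z":-0.01,"twist":0},{"x":0.264,"y":-0.002,"z":-0.01,"twist":0},{"x":0.312,"y":-0.003,"z":-0.01,"twist":0},{"x":0.3552,"y":-0.003,"z":0,"twist":0}])

```text
time: 23.95
tool_pos: [464.6, 200.5, 104.1]
tcp_rot: [3.14, -0.0, 1.781]
contact_force: [1.4, 0.2, 0.1]
grip_width: 44.0
finger_force: 30.0
```

Emit:
play_rows(commands=[{"x":0,"y":0,"z":0,"twist":0},{"x":0,"y":0,"z":0,"twist":0},{"x":0,"y":0,"z":0,"twist":0},{"x":0,"y":0,"z":0,"twist":0},{"x":0,"y":0,"z":0,"twist":0},{"x":0,"y":0,"z":0,"twist":0},{"x":0,"y":0,"z":0,"twist":0},{"x":0,"y":0,"z":0,"twist":0}])

```text
time: 24.75
tool_pos: [465.2, 198.1, 104.1]
tcp_rot: [3.141, 0.0, 1.78]
contact_force: [-0.4, 0.0, 0.6]
grip_width: 43.9
finger_force: 30.0
```

```bash
python3 ih.py
```

```text
[465.1325191  198.19042014 104.009603  ] 44.01712108928442 29.999838173389435
top row 255
262 291 336 313.5
270 281 345 313.0
278 276 351 313.5
286 274 353 313.5
294 272 354 313.0
x 0.0006 y -0.0006 z 0.0003 twist -0.0
```

Emit:
play_rows(commands=[{"x":0.0006,"y":-0.0005,"z":0.01,"twist":0},{"x":0.0006,"y":-0.0005,"z":0.02,"twist":0},{"x":0.0006,"y":-0.0005,"z":0.028,"twist":0},{"x":0.0006,"y":-0.0005,"z":0.034,"twist":0},{"x":0.0006,"y":-0.0005,"z":0.039,"twist":0},{"x":0.0006,"y":-0.0005,"z":0.042,"twist":0},{"x":0.0006,"y":-0.0005,"z":0.0445,"twist":0},{"x":0.0006,"y":-0.0005,"z":0.0445,"twist":0}])

```text
time: 25.6
tool_pos: [464.5, 198.8, 59.3]
tcp_rot: [-3.141, 0.0, 1.78]
contact_force: [0.0, 0.7, -1.4]
grip_width: 44.3
finger_force: 30.0
```

Emit:
play_rows(commands=[{"x":0,"y":0,"z":0,"twist":0},{"x":0,"y":0,"z":0,"twist":0},{"x":0,"y":0,"z":0,"twist":0},{"x":0,"y":0,"z":0,"twist":0},{"x":0,"y":0,"z":-0.02,"twist":0},{"x":0,"y":0,"z":-0.06,"twist":0},{"x":-0.02,"y":0,"z":-0.1,"twist":0},{"x":-0.04,"y":0,"z":-0.149,"twist":0}], jaw=0.32)

```text
time: 26.4
tool_pos: [471.9, 160.4, 206.7]
tcp_rot: [-3.14, 0.0, 1.781]
contact_force: [0.9, 0.1, -1.4]
grip_width: 62.6
finger_force: 0.0
```

Emit:
play_rows(commands=[{"x":0,"y":0,"z":0,"twist":0},{"x":0,"y":0,"z":0,"twist":0},{"x":0,"y":0,"z":0,"twist":0},{"x":0,"y":0,"z":0,"twist":0},{"x":0,"y":0,"z":0,"twist":0},{"x":0,"y":0,"z":0,"twist":0},{"x":0,"y":0,"z":0,"twist":0},{"x":0,"y":0,"z":0,"twist":0}])

```text
time: 27.2
tool_pos: [472.5, 160.8, 205.6]
tcp_rot: [-3.141, 0.0, 1.78]
contact_force: [-0.0, -0.7, 0.1]
grip_width: 62.6
finger_force: 0.0
```

```bash
cat > cell.py <<'E'
from h import *
c=cap('wrist');q=px(c,(463.2,198.2,20)).astype(int);g=cv2.cvtColor(c['pixels'],cv2.COLOR_RGB2HSV)
a=c['pixels'].astype(int);m=((a[...,2]-a[...,0]>4)&(a[...,1]>205)).astype(np.uint8);w=np.zeros_like(m);w[q[1]-35:q[1]+35,q[0]-35:q[0]+35]=m[q[1]-35:q[1]+35,q[0]-35:q[0]+35]
print('rgb',a[q[1]-4:q[1]+5,q[0]-4:q[0]+5].reshape(-1,3).mean(0))
k=max(cv2.findContours(w,0,1)[0],key=cv2.contourArea);e=cv2.fitEllipse(k);print('bright disc',np.round(e[0]+e[1],1))
for z in(16,24,32):
    p=pl(c,*e[0],z);d=np.linalg.norm(c['eye']-p);print(z,p.round(1),'diam',(np.array(e[1])*np.dot(c['R'][:,2],p-c['eye'])/c['fx']).round(1))
E
python3 cell.py; python3 chk.py k2; python3 -c "
from h import *
print(go(621.8+40*.2074,-37-40*.978,183,1.78))"
```

```text
rgb [223.7037037  227.58024691 231.04938272]
bright disc [313.8 177.   43.1  43.8]
16 [463.5 198.9  16. ] diam [37.2 37.8]
24 [463.4 199.5  24. ] diam [36.3 36.8]
32 [463.2 200.2  32. ] diam [35.4 35.9]
[472.55278191 160.79919768 205.71450029] 62.376821172768366
[383.5 177.8] 419 [ 744.6 -106.4    8. ]
[353.2 233.8] 427 [621.7 -36.7   8. ]
x -0.2645 y 0.1048 z 0.0228 twist 0.0
```

View pics/k2.png

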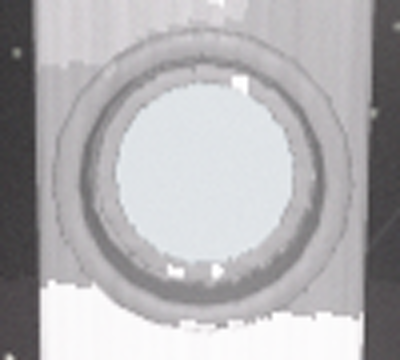

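Emit:
play_rows(commands=[{"x":-0.033,"y":0.013,"z":0,"twist":0},{"x":-0.066,"y":0.026,"z":0,"twist":0},{"x":-0.1,"y":0.039,"z":0,"twist":0},{"x":-0.133,"y":0.052,"z":0,"twist":0},{"x":-0.166,"y":0.065,"z":0.01,"twist":0},{"x":-0.2,"y":0.078,"z":0.02,"twist":0},{"x":-0.233,"y":0.091,"z":0.023,"twist":0},{"x":-0.2645,"y":0.105,"z":0.023,"twist":0}])

```text
time: 28.15
tool_pos: [630.5, -77.6, 181.9]
tcp_rot: [-3.14, -0.001, 1.78]
contact_force: [1.4, -0.2, 1.4]
grip_width: 62.4
finger_force: 0.0
```

Emit:
play_rows(commands=[{"x":0,"y":0,"z":0,"twist":0},{"x":0,"y":0,"z":0,"twist":0},{"x":0,"y":0,"z":0,"twist":0},{"x":0,"y":0,"z":0,"twist":0},{"x":0,"y":0,"z":0,"twist":0},{"x":0,"y":0,"z":0,"twist":0},{"x":0,"y":0,"z":0,"twist":0},{"x":0,"y":0,"z":0,"twist":0}])

```text
time: 28.95
tool_pos: [630.2, -75.9, 182.9]
tcp_rot: [3.142, 0.0, 1.781]
contact_force: [-0.1, -0.0, 0.1]
grip_width: 62.4
finger_force: 0.0
```

```bash
python3 gl.py 621.8 -37
```

```text
[630.23641006 -76.0335708  182.82069101] [3.14158945e+00 9.32007659e-05 1.78034973e+00] 62.51005571598349
(array([621.32, -36.89]), 22.57, 72)
rgb [206. 212. 217.]
x 0.0401 y -0.0006 z 0.1528 twist 0.0
x 0.0401 y -0.0006 z 0.1548 twist 0.0
```

Emit:
play_rows(commands=[{"x":0.015,"y":0,"z":0.03,"twist":0},{"x":0.03,"y":0,"z":0.06,"twist":0},{"x":0.04,"y":0.0004,"z":0.09,"twist":0},{"x":0.0401,"y":0.0004,"z":0.12,"twist":0},{"x":0.0401,"y":0.0004,"z":0.138,"twist":0},{"x":0.0401,"y":0.0004,"z":0.148,"twist":0},{"x":0.0401,"y":0.0004,"z":0.154,"twist":0},{"x":0.0401,"y":0.0004,"z":0.154,"twist":0}])

```text
time: 29.8
tool_pos: [622.4, -37.0, 28.6]
tcp_rot: [-3.141, -0.0, 1.78]
contact_force: [-0.1, -0.0, 0.9]
grip_width: 62.6
finger_force: 0.0
```

Emit:
play_rows(commands=[{"x":0,"y":0,"z":0,"twist":0},{"x":0,"y":0,"z":0,"twist":0},{"x":0,"y":0,"z":0,"twist":0},{"x":0,"y":0,"z":0,"twist":0},{"x":0,"y":0,"z":0,"twist":0},{"x":0,"y":0,"z":0,"twist":0},{"x":0,"y":0,"z":0,"twist":0},{"x":0,"y":0,"z":0,"twist":0}], jaw=1)

```text
time: 30.6
tool_pos: [622.9, -37.0, 29.7]
tcp_rot: [3.14, 0.001, 1.78]
contact_force: [-0.3, -0.8, 5.8]
grip_width: 43.8
finger_force: 30.0
```

Emit:
play_rows(commands=[{"x":0,"y":0,"z":-0.005,"twist":0},{"x":0,"y":0,"z":-0.02,"twist":0},{"x":0,"y":0,"z":-0.04,"twist":0},{"x":0,"y":0,"z":-0.06,"twist":0},{"x":0,"y":0,"z":-0.075,"twist":0},{"x":0,"y":0,"z":-0.075,"twist":0},{"x":0,"y":0,"z":-0.075,"twist":0},{"x":0,"y":0,"z":-0.075,"twist":0}])

```text
time: 31.4
tool_pos: [621.7, -36.7, 102.9]
tcp_rot: [-3.14, -0.001, 1.78]
contact_force: [-1.3, 0.1, -1.1]
grip_width: 44.1
finger_force: 30.0
```

```bash
python3 ih.py
```

```text
[621.68601037 -36.70355883 102.75657729] 43.70119643847872 30.000033974647522
top row 266
x 0.2629 y -0.1049 z -0.0009 twist 0.0
```

Emit:
play_rows(commands=[{"x":0.025,"y":-0.01,"z":-0.005,"twist":0},{"x":0.06,"y":-0.024,"z":-0.01,"twist":0},{"x":0.095,"y":-0.038,"z":-0.01,"twist":0},{"x":0.13,"y":-0.052,"z":-0.01,"twist":0},{"x":0.165,"y":-0.066,"z":-0.01,"twist":0},{"x":0.2,"y":-0.08,"z":-0.01,"twist":0},{"x":0.235,"y":-0.094,"z":-0.01,"twist":0},{"x":0.2629,"y":-0.1049,"z":0,"twist":0}])

```text
time: 32.25
tool_pos: [464.1, 200.1, 104.0]
tcp_rot: [3.141, -0.0, 1.781]
contact_force: [0.9, -0.3, -0.6]
grip_width: 44.1
finger_force: 30.0
```

Emit:
play_rows(commands=[{"x":0,"y":0,"z":0,"twist":0},{"x":0,"y":0,"z":0,"twist":0},{"x":0,"y":0,"z":0,"twist":0},{"x":0,"y":0,"z":0,"twist":0},{"x":0,"y":0,"z":0,"twist":0},{"x":0,"y":0,"z":0,"twist":0},{"x":0,"y":0,"z":0,"twist":0},{"x":0,"y":0,"z":0,"twist":0}])

```text
time: 33.05
tool_pos: [465.1, 198.4, 103.8]
tcp_rot: [3.142, 0.0, 1.78]
contact_force: [-0.2, -0.2, -0.9]
grip_width: 44.1
finger_force: 30.0
```

```bash
python3 ih.py
```

```text
[465.10398339 198.41604648 103.79669406] 43.80788037783104 29.999875724315643
top row 256
262 291 336 313.5
270 282 345 313.5
278 276 351 313.5
286 274 353 313.5
294 273 355 314.0
x 0.0003 y -0.0007 z 0.0001 twist 0.0
```

Emit:
play_rows(commands=[{"x":0.0003,"y":-0.0006,"z":0.01,"twist":0},{"x":0.0003,"y":-0.0006,"z":0.02,"twist":0},{"x":0.0003,"y":-0.0006,"z":0.028,"twist":0},{"x":0.0003,"y":-0.0006,"z":0.034,"twist":0},{"x":0.0003,"y":-0.0006,"z":0.039,"twist":0},{"x":0.0003,"y":-0.0006,"z":0.042,"twist":0},{"x":0.0003,"y":-0.0006,"z":0.044,"twist":0},{"x":0.0003,"y":-0.0006,"z":0.044,"twist":0}])

```text
time: 33.9
tool_pos: [464.4, 198.7, 59.6]
tcp_rot: [-3.141, 0.0, 1.78]
contact_force: [-0.7, -0.6, -0.2]
grip_width: 43.9
finger_force: 30.0
```

Emit:
play_rows(commands=[{"x":0,"y":0,"z":0,"twist":0},{"x":0,"y":0,"z":0,"twist":0},{"x":0,"y":0,"z":0,"twist":0},{"x":0,"y":0,"z":0,"twist":0},{"x":0,"y":0,"z":-0.02,"twist":0},{"x":0,"y":0,"z":-0.06,"twist":0},{"x":-0.02,"y":0,"z":-0.1,"twist":0},{"x":-0.04,"y":0,"z":-0.149,"twist":0}], jaw=0.32)

```text
time: 34.7
tool_pos: [471.8, 160.3, 207.0]
tcp_rot: [-3.14, 0.0, 1.781]
contact_force: [0.7, 0.1, -0.0]
grip_width: 62.5
finger_force: 0.0
```

Emit:
play_rows(commands=[{"x":0,"y":0,"z":0,"twist":0},{"x":0,"y":0,"z":0,"twist":0},{"x":0,"y":0,"z":0,"twist":0},{"x":0,"y":0,"z":0,"twist":0},{"x":0,"y":0,"z":0,"twist":0},{"x":0,"y":0,"z":0,"twist":0},{"x":0,"y":0,"z":0,"twist":0},{"x":0,"y":0,"z":0,"twist":0}])

```text
time: 35.5
tool_pos: [472.4, 160.7, 205.8]
tcp_rot: [-3.141, 0.0, 1.78]
contact_force: [-0.5, -0.4, 0.2]
grip_width: 62.5
finger_force: 0.0
```

```bash
python3 cell.py; python3 chk.py k3; python3 -c "
from h import *
c=cap('wrist')
print(circ(c,*px(c,(463.2,198.2,33)),25,33),circ(c,*px(c,(463.2,198.2,32)),23,32,dark=False,w=3))
print(go(623,277.5,178,-3.107))"
```

```text
rgb [223.98765432 227.88888889 231.40740741]
bright disc [313.8 177.9  44.2  44.9]
16 [463.6 198.   16. ] diam [38.2 38.9]
24 [463.5 198.6  24. ] diam [37.3 37.9]
32 [463.3 199.3  32. ] diam [36.3 36.9]
[472.48845569 160.67499195 206.0206522 ] 62.20216620890736
[383.6 177.8] 418 [ 744.5 -106.4    8. ]
(array([463.15, 198.16]), 25.22, 69) (array([463.27, 198.89]), 22.47, 70)
x 0.0830 y 0.1715 z 0.0281 twist -80.0
```

Emit:
play_rows(commands=[{"x":0.005,"y":0.011,"z":0,"twist":-8},{"x":0.015,"y":0.035,"z":0,"twist":-16},{"x":0.03,"y":0.06,"z":0,"twist":-24},{"x":0.045,"y":0.085,"z":0,"twist":-32},{"x":0.057,"y":0.11,"z":0,"twist":-40},{"x":0.068,"y":0.135,"z":0,"twist":-48},{"x":0.08,"y":0.16,"z":0,"twist":-56},{"x":0.083,"y":0.1745,"z":0,"twist":-64}])

```text
time: 36.5
tool_pos: [626.9, 279.6, 205.5]
tcp_rot: [3.141, -0.0, 2.904]
contact_force: [1.2, 0.1, 0.3]
grip_width: 62.2
finger_force: 0.0
```

Emit:
play_rows(commands=[{"x":0,"y":0,"z":0.02,"twist":-8},{"x":0,"y":0,"z":0.04,"twist":-16},{"x":0,"y":0,"z":0.05,"twist":-16},{"x":0,"y":0,"z":0.05,"twist":-16},{"x":0,"y":0,"z":0.05,"twist":-16},{"x":0,"y":0,"z":0.05,"twist":-16},{"x":0,"y":0,"z":0.05,"twist":-16},{"x":0,"y":0,"z":0.05,"twist":-16}])

```text
time: 37.3
tool_pos: [626.2, 278.2, 156.9]
tcp_rot: [3.141, 0.001, -3.107]
contact_force: [-0.7, -0.0, -1.0]
grip_width: 62.7
finger_force: 0.0
```

```bash
python3 -c "
from h import *
o=bot.get_obs();print(o['tool_pos'],o['tcp_rot'],o['grip_width'])
c=cap('wrist')
# bar lateral check: bright bar columns at bar mid height
g=c['pixels'].min(2)
for r in (200,220,240,255):
    P=pl(c,314,r,47);v=np.where(g[r,250:380]>150)[0]+250
    print(r,P.round(1),[int(v.min()),int(v.max())] if len(v) else None)
print('tab px',px(c,(626,277.6,76)),ring(c,(150,0,480,265),78))
print(go(626,277.6,75,-3.108))"
```

```text
[626.17409021 278.18465917 156.89664374] [ 3.14131311e+00  1.29067533e-03 -3.10721635e+00] 62.72211060894625
200 [595.3 278.2  47. ] [306, 319]
220 [608.8 278.7  47. ] None
240 [622.6 279.1  47. ] None
255 [633.2 279.5  47. ] [313, 318]
tab px [311.40509937 257.36268724] (array([311.4,  73.5,  80.8,  87.4]), array([523.2, 274.2,  78. ]))
x 0.0001 y -0.0006 z 0.0817 twist 0.1
```

Emit:
play_rows(commands=[{"x":0,"y":-0.0005,"z":0.02,"twist":0},{"x":0,"y":-0.0005,"z":0.04,"twist":0},{"x":0,"y":-0.0005,"z":0.055,"twist":0},{"x":0,"y":-0.0005,"z":0.067,"twist":0},{"x":0,"y":-0.0005,"z":0.075,"twist":0},{"x":0,"y":-0.0005,"z":0.08,"twist":0},{"x":0,"y":-0.0005,"z":0.082,"twist":0},{"x":0,"y":-0.0005,"z":0.082,"twist":0}])

```text
time: 38.15
tool_pos: [626.1, 277.7, 74.3]
tcp_rot: [3.142, 0.001, -3.107]
contact_force: [-0.0, -0.6, 0.2]
grip_width: 62.7
finger_force: 0.0
```

Emit:
play_rows(commands=[{"x":0,"y":0,"z":0,"twist":0},{"x":0,"y":0,"z":0,"twist":0},{"x":0,"y":0,"z":0,"twist":0},{"x":0,"y":0,"z":0,"twist":0},{"x":0,"y":0,"z":0,"twist":0},{"x":0,"y":0,"z":0,"twist":0},{"x":0,"y":0,"z":0,"twist":0},{"x":0,"y":0,"z":0,"twist":0}], jaw=1)

```text
time: 38.95
tool_pos: [625.9, 277.6, 74.0]
tcp_rot: [-3.141, -0.0, -3.106]
contact_force: [0.0, -0.5, -0.3]
grip_width: 10.1
finger_force: 30.0
```

Emit:
play_rows(commands=[{"x":0,"y":0,"z":0,"twist":0},{"x":0,"y":0,"z":0,"twist":0},{"x":0.003,"y":0,"z":-0.007,"twist":0},{"x":0.005,"y":0,"z":-0.01,"twist":0},{"x":0.008,"y":0,"z":-0.015,"twist":0},{"x":0.012,"y":0,"z":-0.02,"twist":0},{"x":0.0145,"y":0,"z":-0.023,"twist":0},{"x":0.017,"y":0,"z":-0.026,"twist":0}])

```text
time: 39.75
tool_pos: [608.9, 277.0, 100.6]
tcp_rot: [-3.142, 0.001, -3.107]
contact_force: [4.3, -0.8, -4.4]
grip_width: 9.9
finger_force: 30.0
```

```bash
cat > ang.py <<'E'
from h import *
o=bot.get_obs();p=o['tool_pos'];print(p,o['tcp_rot'],o['contact_force'],o['moment'],o['grip_width'],o['finger_force'])
d=p[:2]-[448.7,271.8];print('r',np.hypot(*d),'bridge',np.arctan2(d[1],d[0])+1.3621)
E
python3 ang.py
```

```text
[608.9038191  276.97016516 100.63499896] [-3.14152055e+00  7.72251926e-04 -3.10661720e+00] [ 4.29618151 -0.78277798 -4.44696748] [-0.01521164 -1.19563537  0.08503141] 9.925485012682504 30.0006240606308
r 160.2872242598432 bridge 1.3943612244010437
```

Emit:
play_rows(commands=[{"x":0.0006,"y":-0.014,"z":0,"twist":5},{"x":0.0024,"y":-0.0279,"z":0,"twist":10},{"x":0.0055,"y":-0.0415,"z":0,"twist":15},{"x":0.0097,"y":-0.0549,"z":0,"twist":20},{"x":0.015,"y":-0.0678,"z":0,"twist":25},{"x":0.0215,"y":-0.0803,"z":0,"twist":30},{"x":0.029,"y":-0.0921,"z":0,"twist":35},{"x":0.0376,"y":-0.1032,"z":0,"twist":40}])

```text
time: 40.55
tool_pos: [574.8, 172.2, 100.8]
tcp_rot: [3.141, 0.0, 2.475]
contact_force: [2.4, -0.9, -0.6]
grip_width: 9.9
finger_force: 30.0
```

```bash
python3 ang.py
```

```text
[574.77584861 172.20033818 100.83833342] [3.14091501e+00 4.77861464e-04 2.47453665e+00] [ 2.38673525 -0.8819296  -0.56793043] [-0.18287875 -0.66489547 -0.00439568] 9.915025435095643 29.993921220302582
r 160.67113069286117 bridge 0.69348769490274
```

Emit:
play_rows(commands=[{"x":0.0006,"y":-0.014,"z":0,"twist":5},{"x":0.0024,"y":-0.0279,"z":0,"twist":10},{"x":0.0055,"y":-0.0415,"z":0,"twist":15},{"x":0.0097,"y":-0.0549,"z":0,"twist":20},{"x":0.015,"y":-0.0678,"z":0,"twist":25},{"x":0.0182,"y":-0.0742,"z":0,"twist":27.5},{"x":0.0215,"y":-0.0803,"z":0,"twist":30},{"x":0.0215,"y":-0.0803,"z":0,"twist":30}])

```text
time: 41.35
tool_pos: [507.9, 122.3, 100.8]
tcp_rot: [-3.141, -0.0, 1.954]
contact_force: [1.1, -2.9, -0.6]
grip_width: 9.4
finger_force: 30.0
```

```bash
python3 ang.py;python3 -c "
from h import *
c=cap('side')
cv2.imwrite('pics/s3.png',cv2.resize(c['pixels'][170:300,200:360],None,fx=4,fy=4,interpolation=cv2.INTER_CUBIC)[...,::-1])"
```

```text
[507.9219312  122.30364783 100.78854668] [-3.14140380e+00 -1.32411619e-05  1.95364958e+00] [ 1.14589126 -2.9375556  -0.64768031] [-0.48047928 -0.51640123 -0.15908156] 9.394052334286675 30.042467415332794
r 160.79924268051084 bridge 0.16848062153478316
```

Emit:
play_rows(commands=[{"x":0.0001,"y":-0.004,"z":0,"twist":1.4},{"x":0.0003,"y":-0.008,"z":0,"twist":2.9},{"x":0.0005,"y":-0.0124,"z":0,"twist":4.4},{"x":0.0009,"y":-0.0168,"z":0,"twist":6},{"x":0.0013,"y":-0.021,"z":0,"twist":7.5},{"x":0.0018,"y":-0.0245,"z":0,"twist":8.8},{"x":0.0023,"y":-0.0269,"z":0,"twist":9.7},{"x":0.0023,"y":-0.0269,"z":0,"twist":9.7}])

```text
time: 42.2
tool_pos: [482.5, 114.4, 100.4]
tcp_rot: [3.141, 0.0, 1.784]
contact_force: [0.7, -4.4, 5.5]
grip_width: 9.9
finger_force: 30.0
```

```bash
python3 ang.py
```

```text
[482.47216509 114.40718126 100.44365282] [3.14135849e+00 2.18494670e-04 1.78374691e+00] [ 0.72361385 -4.36993431  5.46466197] [-0.51220495 -0.30239449 -0.08423914] 9.864648794990465 30.02230077981949
r 160.9753351515419 bridge 0.0026711519883437784
```

```bash
python3 -c "
from h import *
c=cap('side');w=cap('wrist')
a=cv2.resize(c['pixels'][175:275,215:325],(440,400),interpolation=cv2.INTER_CUBIC)
b=cv2.resize(w['pixels'][60:300,210:420],(350,400),interpolation=cv2.INTER_CUBIC)
cv2.imwrite('pics/f1.png',np.hstack([a,b])[...,::-1])"; python3 ang.py
```

```text
[482.58061155 114.4273977  100.45463865] [3.14136719e+00 2.15068926e-04 1.78415543e+00] [ 1.27755547 -3.16707024  5.62040353] [-0.51037261 -0.30916987 -0.15355179] 9.72025406848999 30.019793808460236
r 160.97835814788294 bridge 0.0033561778103825546
```

View pics/f1.png

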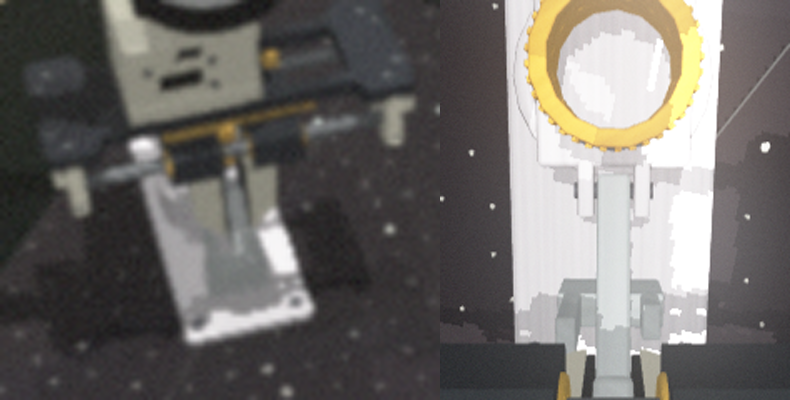

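Emit:
play_rows(commands=[{"x":-0.003,"y":0,"z":0.003,"twist":0},{"x":-0.005,"y":0,"z":0.006,"twist":0},{"x":-0.008,"y":0,"z":0.01,"twist":0},{"x":-0.01,"y":0,"z":0.013,"twist":0},{"x":-0.012,"y":0,"z":0.016,"twist":0},{"x":-0.014,"y":0,"z":0.019,"twist":0},{"x":-0.0155,"y":0,"z":0.022,"twist":0},{"x":-0.0155,"y":0,"z":0.022,"twist":0}])

```text
time: 43.1
tool_pos: [485.3, 100.1, 77.5]
tcp_rot: [-3.14, -0.001, 1.785]
contact_force: [0.0, 6.1, 1.0]
grip_width: 9.7
finger_force: 30.0
```

```bash
python3 ang.py
```

```text
[485.29368382 100.09025234  77.46924893] [-3.14009972e+00 -1.47131447e-03  1.78450954e+00] [0.02131057 6.1105762  1.0243331 ] [ 1.17647323 -0.07630783 -0.06201611] 9.673172153543662 30.009463727474213
r 175.56575730393627 bridge 0.0012760895908296987
```

Emit:
play_rows(commands=[{"x":0,"y":0,"z":0,"twist":0},{"x":0,"y":0,"z":0,"twist":0},{"x":0,"y":0,"z":0,"twist":0},{"x":0,"y":0,"z":0,"twist":0},{"x":0,"y":0,"z":0,"twist":0},{"x":0,"y":0,"z":0,"twist":0},{"x":0,"y":0,"z":-0.03,"twist":0},{"x":0,"y":0,"z":-0.07,"twist":0}], jaw=0.3)

```text
time: 43.9
tool_pos: [484.7, 99.3, 147.3]
tcp_rot: [-3.137, -0.001, 1.785]
contact_force: [0.8, -0.5, -0.0]
grip_width: 63.8
finger_force: 0.0
```

Emit:
play_rows(commands=[{"x":0,"y":0,"z":-0.03,"twist":0},{"x":0,"y":0,"z":-0.06,"twist":0},{"x":0,"y":0,"z":-0.06,"twist":0},{"x":0,"y":0,"z":-0.06,"twist":0},{"x":0,"y":0,"z":-0.06,"twist":0},{"x":0,"y":0,"z":-0.06,"twist":0},{"x":0,"y":0,"z":-0.06,"twist":0},{"x":0,"y":0,"z":-0.06,"twist":0}])

```text
time: 44.7
tool_pos: [485.9, 99.4, 207.5]
tcp_rot: [-3.14, -0.0, 1.785]
contact_force: [-0.4, 0.0, 0.0]
grip_width: 64.3
finger_force: 0.0
```

```bash
python3 -c "
from h import *
o=bot.get_obs();print(o['tool_pos'],o['tcp_rot'],o['grip_width'])
c=cap('wrist')
g=c['pixels'].min(2).astype(int)
r=ring(c,(200,0,440,265),78);print(r)
H=np.array([447.6,271.6]);d=np.array([np.cos(-1.3621),np.sin(-1.3621)]);n=np.array([-d[1],d[0]])
for D in (125,135,150):
    for z in (47,):
        P=H+d*D
        q=np.array([px(c,[*(P+n*k),z]) for k in np.arange(-20,20.1,1)]).astype(np.float32)
        print(D,q[20],cv2.remap(g.astype(np.float32),q[:,:1].copy(),q[:,1:].copy(),1).ravel().astype(int).tolist())
d2=r[1][:2]-H;print('bridge(ring)',np.arctan2(d2[1],d2[0])+1.3621,np.hypot(*d2))
print(go(464.3,198.5,120,1.78),go(464.3,198.5,85,1.78))
"
```

```text
[485.91342418  99.4328602  207.47245195] [-3.14044725e+00 -1.16299708e-04  1.78546165e+00] 64.25812824653818
(array([313.8,  91.2,  64.1,  68.6]), array([463.5, 197.6,  78. ]))
125 [313.1791  164.16222] [236, 233, 236, 237, 235, 236, 238, 237, 237, 239, 237, 237, 238, 237, 237, 228, 218, 226, 225, 228, 225, 228, 229, 228, 225, 232, 253, 252, 238, 238, 234, 238, 238, 239, 238, 240, 238, 235, 236, 238, 238]
135 [313.1058 177.1151] [236, 234, 236, 236, 235, 237, 236, 236, 237, 238, 237, 237, 237, 236, 237, 210, 211, 224, 224, 224, 227, 228, 227, 227, 225, 220, 244, 250, 237, 236, 235, 238, 238, 238, 238, 239, 238, 237, 237, 238, 235]
150 [312.99814 196.14662] [235, 233, 218, 206, 220, 222, 221, 220, 219, 175, 173, 213, 220, 221, 221, 201, 213, 225, 222, 222, 230, 254, 255, 255, 254, 234, 207, 222, 221, 204, 216, 254, 254, 235, 224, 213, 219, 211, 236, 236, 236]
bridge(ring) 0.002950665132926966 75.6889027533099
x 0.1014 y -0.0001 z 0.0876 twist 0.3 x 0.1014 y -0.0001 z 0.1226 twist 0.3
```

Emit:
play_rows(commands=[{"x":0.03,"y":0,"z":0.01,"twist":0},{"x":0.065,"y":0,"z":0.03,"twist":0},{"x":0.095,"y":0,"z":0.05,"twist":0.3},{"x":0.1014,"y":0,"z":0.075,"twist":0.3},{"x":0.1014,"y":0,"z":0.095,"twist":0.3},{"x":0.1014,"y":0,"z":0.11,"twist":0.3},{"x":0.1014,"y":0,"z":0.12,"twist":0.3},{"x":0.1014,"y":0,"z":0.1225,"twist":0.3}])

```text
time: 45.55
tool_pos: [464.0, 198.3, 84.6]
tcp_rot: [-3.14, 0.0, 1.78]
contact_force: [-0.7, 0.2, -0.2]
grip_width: 64.0
finger_force: 0.0
```

Emit:
play_rows(commands=[{"x":0,"y":0,"z":0,"twist":0},{"x":0,"y":0,"z":0,"twist":0},{"x":0,"y":0,"z":0,"twist":0},{"x":0,"y":0,"z":0,"twist":0},{"x":0,"y":0,"z":0,"twist":0},{"x":0,"y":0,"z":0,"twist":0},{"x":0,"y":0,"z":0,"twist":0},{"x":0,"y":0,"z":0,"twist":0}], jaw=1)

```text
time: 46.35
tool_pos: [464.9, 198.5, 86.2]
tcp_rot: [3.14, 0.0, 1.78]
contact_force: [0.0, -1.0, 6.2]
grip_width: 43.6
finger_force: 30.0
```

```bash
python3 ang.py
```

```text
[464.87758481 198.5135851   86.15932563] [3.14041136e+00 1.89326163e-04 1.78027816e+00] [ 5.30304471e-03 -1.03309026e+00  6.18756379e+00] [-0.24970234 -0.01612625  0.03917468] 43.56036006412804 30.0020831823349
r 75.0507352291975 bridge 0.008564150327196707
```

Emit:
play_rows(commands=[{"x":0,"y":0,"z":0.0003,"twist":8},{"x":0,"y":0,"z":0.0005,"twist":16},{"x":0,"y":0,"z":0.0008,"twist":24},{"x":0,"y":0,"z":0.0011,"twist":32},{"x":0,"y":0,"z":0.0013,"twist":40},{"x":0,"y":0,"z":0.0016,"twist":48},{"x":0,"y":0,"z":0.0019,"twist":56},{"x":0,"y":0,"z":0.0021,"twist":64}])

```text
time: 47.15
tool_pos: [465.4, 198.0, 84.2]
tcp_rot: [3.14, -0.001, 0.658]
contact_force: [0.9, -5.3, 8.0]
grip_width: 43.1
finger_force: 30.0
```

```bash
python3 ang.py
```

```text
[465.44614199 198.03109653  84.18438404] [ 3.13963646e+00 -1.36936436e-03  6.57883541e-01] [ 0.92129995 -5.28521807  8.03136757] [-0.84749029 -0.12688088  0.11299372] 43.131667643098396 29.996361136436462
r 75.64578237517541 bridge 0.014528673573263262
```

Emit:
play_rows(commands=[{"x":0,"y":0,"z":0.0003,"twist":8},{"x":0,"y":0,"z":0.0005,"twist":16},{"x":0,"y":0,"z":0.0008,"twist":24},{"x":0,"y":0,"z":0.0011,"twist":32},{"x":0,"y":0,"z":0.0013,"twist":38},{"x":0,"y":0,"z":0.0015,"twist":44},{"x":0,"y":0,"z":0.0017,"twist":48},{"x":0,"y":0,"z":0.0017,"twist":50}])

```text
time: 47.95
tool_pos: [466.3, 197.1, 83.9]
tcp_rot: [3.14, -0.005, -0.209]
contact_force: [-0.3, -10.1, 18.5]
grip_width: 43.0
finger_force: 30.0
```

```bash
python3 ang.py
```

```text
[466.29544927 197.13458815  83.89823239] [ 3.14007152 -0.00517198 -0.2087634 ] [ -0.34354762 -10.13118596  18.51609664] [-1.92553558  0.08278507  0.89974127] 42.990910408141815 30.00804752111435
r 76.71064829117194 bridge 0.022738441533777243
```

Emit:
play_rows(commands=[{"x":0,"y":0,"z":0.0001,"twist":1},{"x":0,"y":0,"z":0.0001,"twist":2},{"x":0,"y":0,"z":0.0001,"twist":3},{"x":0,"y":0,"z":0.0002,"twist":4},{"x":0,"y":0,"z":0.0002,"twist":5},{"x":0,"y":0,"z":0.0002,"twist":6},{"x":0,"y":0,"z":0.0002,"twist":6},{"x":0,"y":0,"z":0.0002,"twist":6}])

```text
time: 48.75
tool_pos: [466.7, 196.8, 83.8]
tcp_rot: [3.141, -0.006, -0.311]
contact_force: [1.6, -13.0, 17.0]
grip_width: 43.3
finger_force: 30.0
```

```bash
python3 ang.py
```

```text
[466.71588282 196.83256316  83.77857503] [ 3.14053695 -0.00613396 -0.31113898] [  1.64033193 -13.04980096  16.97627271] [-2.22437321 -0.11843548  0.80575988] 43.30291469074491 30.00752717256546
r 77.1018068547699 bridge 0.027147526514516462
```

Emit:
play_rows(commands=[{"x":0,"y":0,"z":0,"twist":0},{"x":0,"y":0,"z":0,"twist":0},{"x":0,"y":0,"z":0,"twist":0},{"x":0,"y":0,"z":0,"twist":0},{"x":0,"y":0,"z":-0.015,"twist":-8},{"x":0,"y":0,"z":-0.03,"twist":-16},{"x":0,"y":0,"z":-0.03,"twist":-24},{"x":0,"y":0,"z":-0.03,"twist":-32}], jaw=0.3)

```text
time: 49.55
tool_pos: [464.6, 198.8, 111.8]
tcp_rot: [-3.142, -0.001, 0.25]
contact_force: [-0.6, 0.4, -0.1]
grip_width: 64.3
finger_force: 0.0
```

Emit:
play_rows(commands=[{"x":0,"y":0,"z":0,"twist":-8},{"x":0,"y":0,"z":0,"twist":-16},{"x":0,"y":0,"z":0,"twist":-24},{"x":0,"y":0,"z":0,"twist":-32},{"x":0,"y":0,"z":0,"twist":-40},{"x":0,"y":0,"z":0,"twist":-40},{"x":0,"y":0,"z":0,"twist":-40},{"x":0,"y":0,"z":0,"twist":-40}])

```text
time: 50.35
tool_pos: [464.4, 198.6, 111.4]
tcp_rot: [-3.141, 0.0, 0.94]
contact_force: [-0.4, -0.6, 0.6]
grip_width: 64.2
finger_force: 0.0
```

```bash
python3 ang.py; python3 -c "
from h import *
print(go(465.3,197.2,83,1.0))"
```

```text
[464.41234292 198.58023645 111.44473182] [-3.14147937e+00  2.15623913e-04  9.39829780e-01] [-0.42561646 -0.57413947  0.59413634] [-0.05805452 -0.04277941 -0.01504137] 64.18925386483079 0.0
r 74.88665765297725 bridge 0.002689401631678967
x -0.0006 y 0.0015 z 0.0284 twist -3.4
```

Regrip nearer the ring's true centre and test for the stop.

Emit:
play_rows(commands=[{"x":-0.0006,"y":0.0015,"z":0.008,"twist":0},{"x":-0.0006,"y":0.0015,"z":0.016,"twist":0},{"x":-0.0006,"y":0.0015,"z":0.023,"twist":0},{"x":-0.0006,"y":0.0015,"z":0.0285,"twist":0},{"x":-0.0006,"y":0.0015,"z":0.0285,"twist":0},{"x":-0.0006,"y":0.0015,"z":0.0285,"twist":0},{"x":-0.0006,"y":0.0015,"z":0.0285,"twist":0},{"x":-0.0006,"y":0.0015,"z":0.0285,"twist":0}])

```text
time: 51.15
tool_pos: [465.6, 197.2, 83.4]
tcp_rot: [3.141, -0.001, 0.943]
contact_force: [-0.7, -0.2, -0.6]
grip_width: 64.4
finger_force: 0.0
```

Emit:
play_rows(commands=[{"x":0,"y":0,"z":0,"twist":0},{"x":0,"y":0,"z":0,"twist":0},{"x":0,"y":0,"z":0,"twist":0},{"x":0,"y":0,"z":0,"twist":0},{"x":0,"y":0,"z":0,"twist":0},{"x":0,"y":0,"z":0,"twist":0},{"x":0,"y":0,"z":0,"twist":0},{"x":0,"y":0,"z":0,"twist":0}], jaw=1)

```text
time: 51.95
tool_pos: [464.8, 197.5, 83.1]
tcp_rot: [-3.14, 0.0, 0.942]
contact_force: [-3.4, 4.8, 4.0]
grip_width: 43.5
finger_force: 30.0
```

```bash
python3 ang.py
```

```text
[464.7701745  197.5456766   83.13232125] [-3.14048026e+00  2.71998997e-04  9.42330402e-01] [-3.42469609  4.84426539  4.03382692] [ 0.61455608  0.58289239 -0.08831384] 43.457158948030965 30.000716149806976
r 75.97338383808889 bridge 0.004437389638163758
```

Emit:
play_rows(commands=[{"x":0,"y":0,"z":0,"twist":1},{"x":0,"y":0,"z":0,"twist":2},{"x":0,"y":0,"z":0,"twist":3},{"x":0,"y":0,"z":0,"twist":4},{"x":0,"y":0,"z":0,"twist":5},{"x":0,"y":0,"z":0,"twist":6},{"x":0,"y":0,"z":0,"twist":6},{"x":0,"y":0,"z":0,"twist":6}])

```text
time: 52.75
tool_pos: [464.8, 197.5, 83.1]
tcp_rot: [-3.141, 0.001, 0.84]
contact_force: [-3.5, 3.9, 3.2]
grip_width: 43.2
finger_force: 30.0
```

```bash
python3 ang.py
```

```text
[464.80157503 197.51244208  83.14326623] [-3.14128762e+00  6.66818197e-04  8.40208225e-01] [-3.5078178   3.94408901  3.16287739] [0.54309712 0.55161291 0.77922822] 43.212835080422124 30.000364780426025
r 76.01251199377431 bridge 0.004748655938151103
```

Emit:
play_rows(commands=[{"x":0,"y":0,"z":0,"twist":0},{"x":0,"y":0,"z":0,"twist":0},{"x":0,"y":0,"z":0,"twist":0},{"x":0,"y":0,"z":0,"twist":0},{"x":0,"y":0,"z":-0.015,"twist":0},{"x":0,"y":0,"z":-0.05,"twist":0},{"x":0,"y":0,"z":-0.09,"twist":0},{"x":0,"y":0,"z":-0.13,"twist":0}], jaw=0.2)

```text
time: 53.55
tool_pos: [465.2, 196.9, 214.3]
tcp_rot: [-3.141, 0.001, 0.837]
contact_force: [0.2, 0.2, -0.0]
grip_width: 73.1
finger_force: 0.0
```

Emit:
play_rows(commands=[{"x":-0.04,"y":0.01,"z":-0.01,"twist":0},{"x":-0.08,"y":0.03,"z":-0.02,"twist":0},{"x":-0.12,"y":0.07,"z":-0.03,"twist":0},{"x":-0.16,"y":0.11,"z":-0.03,"twist":0},{"x":-0.19,"y":0.15,"z":-0.03,"twist":0},{"x":-0.21,"y":0.19,"z":-0.03,"twist":0},{"x":-0.23,"y":0.22,"z":-0.03,"twist":0},{"x":-0.24,"y":0.24,"z":-0.03,"twist":0}])

```text
time: 54.35
tool_pos: [483.5, -145.6, 243.0]
tcp_rot: [3.14, 0.001, 0.834]
contact_force: [0.3, 1.3, 0.3]
grip_width: 73.8
finger_force: 0.0
```

```bash
python3 -c "
from h import *
o=bot.get_obs();print(o['tool_pos'],o['time'])
for n,roi in(('side',(180,240,265,300)),('top',(280,180,350,305))):
    c=cap(n);a=cv2.imread('pics/%s0.png'%n)[...,::-1].astype(int);y0,x0,y1,x1=roi if n=='top' else (180,240,270,300)
    d=np.abs(c['pixels'].astype(int)-a).max(2);e=(d>50).astype(np.uint8)
    for ce,s in blobs(e[y0:y1,x0:x1],4,9999): print(n,ce.round(1)+[x0,y0],s)
c=cap('side');k=(c['pixels'].astype(int));print(ring(c,(240,180,300,270),74),ring(dict(c,pixels=cv2.imread('pics/side0.png')[...,::-1]),(240,180,300,270),78))
t=cap('top')
for ce,s in blobs(cv2.morphologyEx((cv2.cvtColor(t['pixels'],cv2.COLOR_RGB2HSV)[...,2]>120).astype(np.uint8),cv2.MORPH_OPEN,np.ones((3,3))),300,2000):
    p=pl(t,*ce,8)
    if 300<p[0]<800 and abs(p[1])<260: print(p.round(1),s[4])
"
```

```text
[ 483.48653919 -145.5550697   243.01438372] 54.35
side [246.5 188. ] [  0   0  19  26 200]
side [266.2 226. ] [   0    2   60   80 2323]
side [240.4 221.8] [ 0 41  2  3  5]
side [246.9 254.1] [ 4 72  7  5 24]
side [244.  265.1] [ 1 80  7 10 48]
(array([293.5, 250.3,   3.7,  18.3]), array([523. ,  50.4,  74. ])) (array([265.2, 207.7,  18.9,  20. ]), array([465.7, 182.9,  78. ]))
[763.1  43.3   8. ] 1803
[ 744.5 -106.4    8. ] 428
[ 636.3 -137.3    8. ] 361
[ 532.8 -255.6    8. ] 920
[ 521.8 -197.3    8. ] 590
[532.  -65.8   8. ] 382
[ 366. -117.    8.] 467
```

Emit:
play_rows(commands=[{"x":-0.03,"y":0.02,"z":0,"twist":0},{"x":-0.065,"y":0.03,"z":0,"twist":0},{"x":-0.1,"y":0.04,"z":0,"twist":0},{"x":-0.135,"y":0.05,"z":0,"twist":0},{"x":-0.17,"y":0.05,"z":0,"twist":0},{"x":-0.2,"y":0.05,"z":0,"twist":0},{"x":-0.23,"y":0.05,"z":0,"twist":0},{"x":-0.26,"y":0.05,"z":0,"twist":0}])

```text
time: 55.35
tool_pos: [345.9, -367.6, 243.3]
tcp_rot: [-3.142, -0.0, 0.84]
contact_force: [0.8, 0.5, -0.1]
grip_width: 73.7
finger_force: 0.0
```

```bash
python3 -c "
from h import *
o=bot.get_obs();print(o['tool_pos'],o['time'])
c=cap('side');b=cv2.imread('pics/side0.png')[...,::-1]
d=np.abs(c['pixels'].astype(int)-b.astype(int)).max(2);e=(d>40).astype(np.uint8)
for ce,s in blobs(e[180:270,240:300],3,9999): print(ce.round(1)+[240,180],s)
print(ring(c,(240,180,300,270),74),ring(dict(c,pixels=b),(240,180,300,270),78),px(c,(464,198,78))-px(c,(464,198,74)))
"
```

```text
[ 345.93386854 -367.64272188  243.32476661] 55.35
[264.3 200. ] [17 18 16  6 42]
[260.  207.5] [19 27  3  2  4]
[266.3 209.7] [23 28  9  4 27]
(array([265.1, 208.3,  18.5,  19.2]), array([465.2, 184.9,  74. ])) (array([265.2, 207.7,  18.9,  20. ]), array([465.7, 182.9,  78. ])) [-0.15747879 -1.24299937]
```

```bash
python3 -c "
from h import *
print(bot.close_job())"
```

```text
the job is handed in; nothing more can be done
None
```

The job is handed in at about 55 s: all three clear glasses are stacked flat in the cell, the bridge is shut with the latch bar back down in its catch, and the ring is screwed down until it stopped turning; I left everything else on the turntable alone.

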